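# Carry the loose ball to the banding wheel

### The arm

A 6-joint arm with a two-finger parallel gripper is mounted at the origin on the work surface. World frame = base frame: x ahead of the robot, y to its left, z up, the work surface at z = 0. Lengths are in mm, angles in rad, forces in N, time in s.
With the tool pointing down it reaches from about 275 to 825 mm from the base axis. Payload 5.2 kg.
Tool frame: the origin (TCP) lies between the finger pads; the fingertips stand 17 mm ahead of it and the grasp point (between the pads) lies 2 mm behind it; z points along the fingers, y is the line along which they close (so a half turn about z gives the same grasp; the last joint's range is limited). The gripper opens to 93 mm and grips with 3 to 60 N. Pads are 15 mm wide; open, the fingers measure 128 mm over their backs; the gripper's body (75 mm by 188 mm) begins 65 mm behind the grasp point.
Start: joints at [1.07, 0.259, 1.535, -0, 1.348, -0.203], TCP at [161.358, 525.803, 214.053] pointing down, gripper open.
Joint ranges: [-3.14, 3.14], [-0.91, 2.08], [0.19, 2.58], [-1.22, 4.36], [0.22, 2.71], [-3.12, 3.12]. Speed limits (rad/s): [2.57, 2.57, 3.14, 3.14, 3.14, 3.14].

### API

Orientations are given as a unit quaternion [x, y, z, w].
In Python, from workcell import arm gives the robot as it stands. The module is installed in compiled form; this text tells all that it offers.
- The arm moves only by the tool jog_arm, never from a script. Its arguments are lists of equal length, an entry for each row: "dp": the shift along the tool's x, y, z in cm, a list of three; "turn": the turn, a rotation vector about the tool's x, y, z in degrees, a list of three; "claw": the opening, from -1 (shut) to 1 (fully open). In form: {"dp": [[x, y, z], ...], "turn": [[rx, ry, rz], ...], "claw": [claw, ...]}. A call has 1 to 20 rows; each row is the pose to reach, as a shift and turn from the pose commanded when the call began, along the tool's axes at that moment; what a row does not reach only later rows make up. A row lasts 1/10 s, in which the tool goes at most 50 mm and 8.59 degrees, less where a joint would pass 70% of its speed; a pose out of reach is approached as far as the arm can. A call with a gripper value outside its range is refused whole. The fingers move at their own pace and stop on an object; the grip force is fixed at half the most. Time passes only in rows, so rows that repeat a pose let the fingers close. It gives the time, the measured TCP pose, the force, the opening and the grip force at its end, in the units of the state.
- arm.observe(): the state, without advancing time (a new reading comes with each control period).
- arm.get_image(name): name is "scene" or "top" or "wrist"; returns a dict with "image" (400x640x3 uint8, red, green, blue), "depth" (400x640 float32, mm along the optical axis (not along the pixel's ray), 0 where there is no reading), "K" (3x3 intrinsics, pixels), "k1" (the pictures are not rectified: a ray, as slopes to the right and down, at radius r is drawn at 1 + k1 r^2 times it, then the intrinsics apply), "world_to_cam" (4x4, takes a point from world to camera coordinates); the wrist camera has in their place "mount" (4x4, takes a point from camera to tool coordinates, whose origin is the TCP and whose axes are the flange's). Camera axes: x right, y down, z forward; pixel columns grow to the right and rows downward; lengths in mm; the calibration is good to about 2 mm. A picture is of the moment at which its call begins: read the wrist's pose just before it.
- arm.job_done(): hands the job in; it is judged then, once.
Trained networks look in the newest picture that a camera, given by its name, has taken for a name from the list of things; names that differ only in an ending like _2 or _b are one class to them, and where a whole thing is asked for, a point or a joint stands for the part that bears it (a point fixed in the world has none). Each returns a list of dicts, best first, with "conf" (0 to 1); they miss things now and then, are a little off and sometimes report something else, mostly with a low value. They report only what shows in the picture. A call takes as long as a camera call. They do not tell look-alikes from the thing itself.
- arm.regions_of(camera, target): "region" (400x640 bool, what is visible of it) and "box" ([left, top, width, height] in pixels, round what is visible of it).
The state is a dict: "time_s": time; "joint_positions": joint angles; "qd": joint speeds; "tau": joint torques, N m; "position": TCP position; "tool_rot": TCP orientation; "wrist_force": force on the tool from outside, world axes, zero at the start; "wrist_torque": the same for the moment, N m; "finger_gap": finger opening in mm; "finger_force": force on a finger pad.
Only numpy, scipy, OpenCV 4.12 (cv2) and the standard library are available. Lean on these libraries where they do the work, as an engineer would, in place of code of your own. Each camera call takes 0.05 s, during which the arm holds its last target. There are 200 camera calls.

### The job

Pick up the rimless carrying board by its handle, carry the big lacquered ball that lies loose on it over to the banding wheel, and let it roll gently off the board's front edge into the cork ring, without dropping the ball or touching it with the gripper. Then lay the empty board flat on the table clear of the wheel, let go of it, and leave the other things on the bench as they are.

Things in the scene. Friction and masses are not known exactly. Their poses are not given: they have to be found in the camera images.
- board: Flat carrying board without any rim, grey felt top, about 0.10 kg: panel 170 mm (x) by 200 mm (y), 6 mm thick, 30 to 36 mm above the origin, on two cleats 12 mm wide and 30 mm high along x at y = -80 and +80 mm, from x = -85 to +50 mm. Origin: under the panel's centre at the foot of the cleats (on the table at the start); z up, x away from the handle to the front edge
- board_mid (a point): centre of the board's top face, 36 mm above the board's origin, axes as the board
- board_front (a point): middle of the board's front edge (85 mm ahead of board_mid) on its top face
- board_grip (a point): place to grip the board's wooden handle (0.04 kg), 135 mm behind board_mid, 20 mm above the board's foot, on the handle. The handle is 24 mm wide (y) and 30 mm high (4 to 34 mm above the foot), from x = -195 to -105 mm in the board's frame; close the fingers along the board's y. A springy steel neck joins it to the panel
- ball: the loose ball, origin at its centre: solid wood, blue lacquer, brass bands, 96 mm in diameter, about 0.17 kg (0.12 to 0.24), too big for the gripper. It rolls almost freely (resistance about 0.005 rad of slope): relative to the board it accelerates at 5/7 of (g times slope minus the board's horizontal acceleration). At the start it lies at rest near the middle of the level board
- wheel: banding wheel fixed to the table: round green foot 124 mm across, freely turning steel head 150 mm across, its top 62 mm above the table; fixed on the head a cork ring, 118 mm outer and 80 mm inner diameter, 28 mm high. Origin: on its axis at table height
- ring_top (a point): centre of the cork ring's upper rim, on the wheel's axis 90 mm above the table
- ring_seat (a point): where the ball's centre is when the ball sits in the cork ring: on the wheel's axis, 26.5 mm above ring_top (116.5 mm above the table); the ball then rests on the ring's inner edge, its lowest point 21.5 mm below the rim
- glaze_jar: bystander: small amber glaze jar, 38 mm across, 45 mm high, in the middle, nearer the robot; origin under its centre
- water_bottle: bystander: clear water bottle, 62 mm across, 190 mm high, at the left; origin under its centre
- scissors: bystander: red-handled scissors lying flat at the right, about 165 mm long; origin under the pivot
- brush: bystander: slim wooden paintbrush 170 mm long lying on the far side of the bench; origin under its middle
- board_handle (a joint): bending of the springy steel neck between handle and panel, about the board's y axis at the panel's rear edge (x = -85 mm, 33 mm above the foot), rad: 0 straight (as at the start), positive when the panel and its load sag, front edge down against the handle. Stiffness about 15 N m/rad, damping 0.15 N m s/rad, at most 0.15 rad each way
Things that resemble listed ones, but are neither listed nor needed, are in the scene too. What is meant by the ball is not orange, and is the smaller of those in its own colour.

How it is judged:
By the outcome, as a careful person would: the job done as asked, in the order asked, and still so for the second after the job is handed in, with the robot touching nothing.
It also fails if it takes over 72 s, if anything falls off the work surface, if the arm or the gripper's body presses on something with over 40 N, if the wrist force passes 120 N, or if a joint passes its speed limit or range.

## Working session

There is one attempt and no reset: what is moved stays moved. The work goes in short steps, Python scripts to look and compute and a tool call to move; the robot and the scene stay as the last step left them, time stands still between calls to the robot, and variables do not carry over. Pictures are saved under pics/ and viewed, at most 10 in all, crops included, and the job is handed in when it is done.

Besides the shell and the picture viewer there is one more tool, called after ">>>" as name(argument=value, ...) on one line, values as JSON. jog_arm: Moves the arm, as the interface text tells. Its arguments: {"type":"object","properties":{"dp":{"type":"array","items":{"type":"array","items":{"type":"number"}}},"turn":{"type":"array","items":{"type":"array","items":{"type":"number"}}},"claw":{"type":"array","items":{"type":"number"}}},"required":["dp","turn","claw"]}

```bash
mkdir -p pics; cat > h.py <<'E'
import numpy as np, cv2
from workcell import arm
from scipy.spatial.transform import Rotation as R
def cam(n):
    s=arm.observe(); d=arm.get_image(n)
    if 'world_to_cam' in d: T=np.linalg.inv(np.array(d['world_to_cam']))
    else:
        W=np.eye(4);W[:3,:3]=R.from_quat(s['tool_rot']).as_matrix();W[:3,3]=s['position'];T=W@np.array(d['mount'])
    d['T']=T; return d
def rays(d,uv):
    K=np.array(d['K']);uv=np.asarray(uv,float).reshape(-1,1,2)
    D=np.array([d['k1'],0,0,0,0.])
    p=cv2.undistortPoints(uv,K,D).reshape(-1,2)
    return np.c_[p,np.ones(len(p))]
def pts(d,mask):
    v,u=np.nonzero(mask&(d['depth']>0))
    r=rays(d,np.c_[u,v])*d['depth'][v,u][:,None]
    return r@d['T'][:3,:3].T+d['T'][:3,3]
def onz(d,uv,z):
    r=rays(d,uv)@d['T'][:3,:3].T;o=d['T'][:3,3]
    return o+r*((z-o[2])/r[:,2])[:,None]
def save(d,n): cv2.imwrite('pics/'+n,d['image'][:,:,::-1])
E
python3 - <<'E'
from h import *
s=arm.observe();print(s['time_s'],s['position'],s['tool_rot'],s['finger_gap'])
ims=[]
for c in ['scene','top']:
    d=cam(c);ims.append(d['image']);print(c,d['T'][:3,3].round(),d['k1'],np.array(d['K'])[0,0])
    for t in ['board','board_grip','ball','wheel','glaze_jar','water_bottle','scissors','brush']:
        for r in arm.regions_of(c,t):
            p=pts(d,r['region'])
            if len(p): print(t,round(r['conf'],2),r['box'],'med',np.median(p,0).round(),'lo',np.percentile(p,2,0).round(),'hi',np.percentile(p,98,0).round())
    save(d,c+'0.png')
E
```

```text
0.0 [161.07635595 525.31312696 213.21356745] [ 1.48356644e-01  9.88933500e-01 -8.56336895e-04 -3.23358028e-04] 93.38563860045528
scene [1074.  625. 1235.] -0.12621860112601088 518.5774795394321
board 0.87 [247.4, 140.0, 97.8, 69.7] med [ 629. -155.   36.] lo [ 467. -285.    6.] hi [728. -86.  42.]
board 0.71 [367.5, 181.3, 14.6, 14.2] med [446.  -6.  40.] lo [426. -27.   6.] hi [460.   5.  49.]
board 0.55 [309.8, 149.5, 35.4, 22.1] med [ 501. -159.   31.] lo [ 452. -181.    5.] hi [ 552. -146.   38.]
board_grip 0.79 [308.6, 151.9, 38.5, 19.0] med [ 500. -159.   31.] lo [ 454. -179.    4.] hi [ 548. -146.   38.]
ball 0.94 [300.9, 101.3, 28.4, 32.2] med [ 461. -295.   75.] lo [ 414. -346.   29.] hi [ 493. -269.   97.]
ball 0.84 [200.2, 176.1, 47.5, 46.3] med [ 843. -154.  105.] lo [ 787. -209.   53.] hi [ 892. -120.  128.]
ball 0.74 [261.1, 151.8, 30.9, 35.0] med [ 670. -155.  114.] lo [ 624. -201.   68.] hi [ 704. -128.  133.]
wheel 0.72 [337.6, 254.1, 61.5, 57.4] med [653. 232.  66.] lo [587. 165.   7.] hi [712. 292.  93.]
glaze_jar 0.58 [368.5, 178.9, 14.0, 17.4] med [446.  -6.  40.
[... 895 characters left out ...]
ed [ 444. -307.   83.] lo [ 402. -353.   52.] hi [ 485. -271.   99.]
wheel 0.59 [209.7, 154.5, 51.4, 58.6] med [640. 223.  66.] lo [574. 158.  58.] hi [709. 293.  94.]
glaze_jar 0.69 [368.7, 213.2, 13.3, 40.8] med [ 495. -164.   34.] lo [ 448. -180.    2.] hi [ 551. -147.   39.]
water_bottle 0.94 [138.8, 177.2, 38.8, 22.8] med [625. 419. 124.] lo [600. 403.  12.] hi [655. 450. 193.]
scissors 0.62 [444.7, 175.0, 51.3, 31.3] med [ 633. -470.    8.] lo [ 581. -509.   -1.] hi [ 663. -366.   15.]
brush 0.74 [314.3, 101.9, 8.9, 54.9] med [774.  -7.   7.] lo [723. -20.  -3.] hi [874.   2.  14.]
brush 0.18 [341.9, 145.8, 78.2, 105.5] med [ 610. -177.   37.] lo [ 465. -286.   11.] hi [724. -86.  43.]
```

```bash
python3 - <<'E'
import cv2
a=cv2.imread('pics/top0.png');cv2.imwrite('pics/top0b.png',cv2.resize(a[60:300,110:510],(800,480),interpolation=3))
a=cv2.imread('pics/scene0.png');cv2.imwrite('pics/sc0b.png',cv2.resize(a[80:380,150:550],(800,600),interpolation=3))
E
```

```text
(no output)
```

View pics/top0b.png

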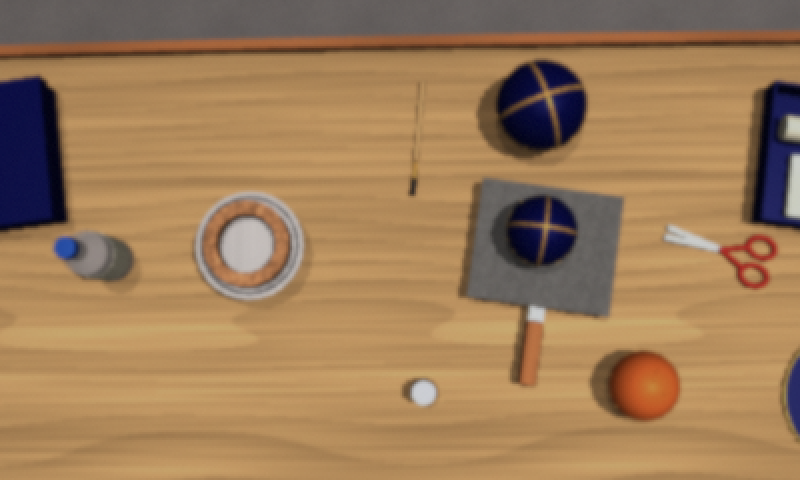

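View pics/sc0b.png

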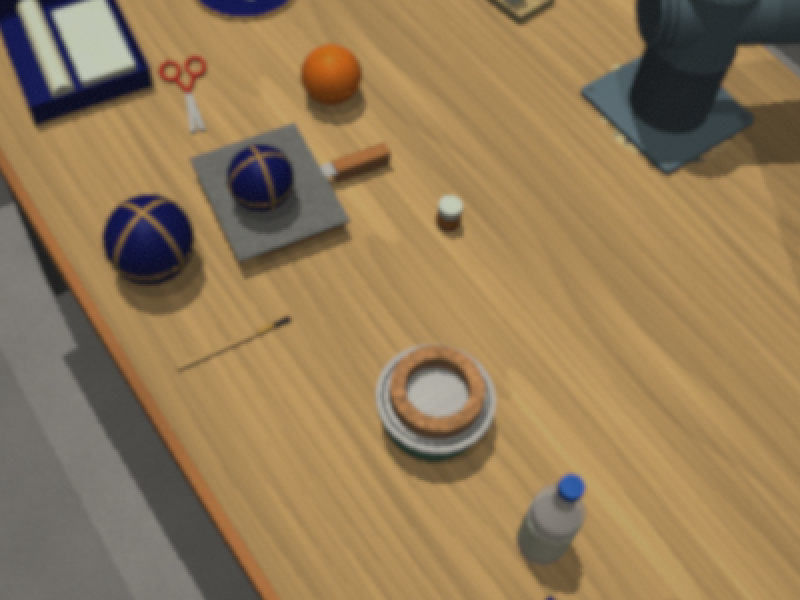

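Top crop shows the candidates for the ball: blue on the board at full pixel (381,175), a larger loose blue ball at (381,112), and an orange one at (432,253). I choose the smaller blue ball, on the board. The wheel with its ring is at (234,183), the board handle at (375,232) and the jar at (321,256). The scene crop agrees. Next I fit the poses from both cameras.

```bash
cat >> h.py <<'E'
from scipy.optimize import least_squares
def sphere(p,r=48.):
    f=lambda q:np.linalg.norm(p-q[:3],axis=1)-r
    c=np.median(p,0);c[2]-=30
    return least_squares(f,c,loss='soft_l1',f_scale=1.5).x
def circ(p,r0=None):
    f=lambda q:np.hypot(p[:,0]-q[0],p[:,1]-q[1])-q[2]
    return least_squares(f,[*p.mean(0)[:2],60],loss='soft_l1',f_scale=2.).x
def pick(c,t,lo,hi):
    out=[]
    for r in arm.regions_of(c,t): out.append(r)
    return out
def near(d,c,t,xy,tol=60):
    best=None
    for r in arm.regions_of(c,t):
        p=pts(d,r['region'])
        if len(p) and np.hypot(*(np.median(p,0)[:2]-xy))<tol and best is None: best=(r,p)
    return best
E
python3 - <<'E'
from h import *
for c in ['scene','top']:
    d=cam(c);img=d['image'].astype(int)
    r=near(d,c,'board',(615,-170))
    x,y,w,h=[int(v) for v in r[0]['box']]
    m=np.zeros((400,640),bool);m[y-6:y+h+7,x-6:x+w+7]=1
    sat=img.max(2)-img.min(2);g=m&(sat<40)
    n,l,st,_=cv2.connectedComponentsWithStats(g.astype(np.uint8));k=1+np.argmax(st[1:,4]);g=l==k
    p=pts(d,g);top=(p[:,2]>30);print(c,'panel z',np.median(p[top,2]),g.sum(), 'level fit',np.linalg.lstsq(np.c_[p[top,:2]-[615,-175],np.ones(top.sum())],p[top,2],rcond=None)[0])
    v,u=np.nonzero(g);q=onz(d,np.c_[u,v],36)[:,:2]
    q=q[(np.abs(q-[615,-175])<150).all(1)]
    print('rect',cv2.minAreaRect(q.astype(np.float32)))
    hm=m.copy(); hm[:]=0; b=near(d,c,'board_grip',(495,-162))
    if b:
        v,u=np.nonzero(b[0]['region']);q=onz(d,np.c_[u,v],34)[:,:2];print('handle',cv2.minAreaRect(q.astype(np.float32)),'z',np.percentile(b[1][:,2],[50,90]))
        e=(img[v,u,0]-img[v,u,2]>40);print('wood',cv2.minAreaRect(q[e].astype(np.float32)))
    b=near(d,c,'ball',(655,-165));print('ball',sphere(b[1][b[1][:,2]>60]))
    w=near(d,c,'wheel',(640,226),40)
    p=w[1];rp=p[(p[:,2]>84)&(p[:,2]<98)];print('ring',circ(rp),np.median(rp[:,2]))
    hp=p[(p[:,2]>56)&(p[:,2]<70)];print('head z',np.median(hp[:,2]))
    # rim color: orange cork
    x,y,ww,hh=[int(v) for v in w[0]['box']];mm=np.zeros((400,640),bool);mm[y-3:y+hh+3,x-3:x+ww+3]=1
    ck=mm&(img[:,:,0]-img[:,:,2]>40)&(d['depth']>0);cp=pts(d,ck);cp=cp[(cp[:,2]>84)];print('cork ring rect',cp[:,:2].min(0),cp[:,:2].max(0),circ(cp))
    j=near(d,c,'glaze_jar',(446,-6));
    if j: print('jar',np.median(j[1],0))
print(arm.observe()['time_s'])
E
```

```text
scene panel z 37.194369052961065 3235 level fit [9.52944363e-02 2.89939522e-02 4.73822829e+01]
rect ((596.9459838867188, -172.1961669921875), (215.6754150390625, 264.70770263671875), 81.3927001953125)
handle ((504.1398620605469, -156.18133544921875), (43.52407455444336, 107.57462310791016), 81.56011199951172) z [30.94158148 35.92457671]
wood ((499.3017883300781, -155.4634552001953), (43.52407455444336, 97.7924575805664), 81.56011199951172)
ball [ 657.84234192 -176.44787715   84.27137992]
ring [646.08164456 225.63577466  50.19232819] 89.6606291112962
head z 62.69754093490678
cork ring rect [586.9040771  165.32718755] [704.47643341 283.9321593 ] [645.95770689 225.56479067  50.19554701]
jar [446.04932696  -6.71121138  40.23717862]
top panel z 37.572124013955545 4020 level fit [9.81892972e-02 4.70199950e-02 4.80304816e+01]
rect ((626.6448974609375, -183.1313018798828), (201.2323760986328, 189.7399139404297), 80.8979721069336)
handle ((499.2290344238281, -162.14547729492188), (25.847047805786133, 108.91914367675781), 83.32831573486328) z [34.07835989 38.0625633 ]
wood ((488.649169921875, -160.81817626953125), (25.821693420410156, 87.57743835449219), 83.5005111694336)
ball [ 654.70109704 -175.40086106   84.83964008]
ring [641.81367416 224.36708212  50.13118558] 90.38704024075957
head z 63.20084513254619
cork ring rect [583.21432946 165.6932287 ] [699.97409284 283.53370691] [641.74204339 224.25667194  50.13325035]
jar [437.65805353 -14.26319115  45.11352089]
1.5
```

```bash
python3 - <<'E'
from h import *
d=cam('wrist');print(np.array(d['mount']).round(3),np.array(d['K']).round(0),d['k1'])
E
```

```text
[[   0.      -0.964   -0.266   74.817]
 [   1.       0.       0.      -0.757]
 [  -0.      -0.266    0.964 -170.129]
 [   0.       0.       0.       1.   ]] [[301.   0. 316.]
 [  0. 301. 195.]
 [  0.   0.   1.]] -0.0359773919926875
```

```bash
cat >> h.py <<'E'
def Rt(psi,pitch=0.):  # psi: yaw of board x (rad); pitch>0: board nose up (rad)
    x=np.array([-np.cos(psi),-np.sin(psi),0]);y=np.array([-np.sin(psi),np.cos(psi),0]);z=np.cross(x,y)
    M=np.c_[x,y,z]
    return R.from_rotvec(-pitch*y)*R.from_matrix(M)   # -rot about board y lifts +x end
def delta(p,Rg,p0=None,R0=None):
    s=arm.observe()
    p0=np.array(s['position']) if p0 is None else np.array(p0); R0=R.from_quat(s['tool_rot']) if R0 is None else R0
    return (R0.inv().apply(np.array(p)-p0)/10).round(3),np.degrees((R0.inv()*Rg).as_rotvec()).round(3)
E
python3 - <<'E'
from h import *
print(Rt(-.1).as_matrix().round(2))
print(delta([500,-161,215],Rt(np.radians(-8))))
R0=Rt(np.radians(-17.06));print(delta([500,-161,215],Rt(np.radians(-8)),[161.358,525.803,214.053],R0))
E
```

```text
[[-1.   0.1  0. ]
 [ 0.1  1.   0. ]
 [ 0.   0.  -1. ]]
(array([-52.526, -55.72 ,  -0.094]), array([-3.000e-03, -0.000e+00, -9.062e+00]))
(array([-52.523, -55.723,  -0.095]), array([ 0.  ,  0.  , -9.06]))
```

>>> jog_arm(dp=[[-52.5,-55.7,-0.1],[-52.5,-55.7,-0.1],[-52.5,-55.7,-0.1],[-52.5,-55.7,-0.1],[-52.5,-55.7,-0.1],[-52.5,-55.7,-0.1],[-52.5,-55.7,-0.1],[-52.5,-55.7,-0.1],[-52.5,-55.7,-0.1],[-52.5,-55.7,-0.1],[-52.5,-55.7,-0.1],[-52.5,-55.7,-0.1],[-52.5,-55.7,-0.1],[-52.5,-55.7,-0.1],[-52.5,-55.7,-0.1],[-52.5,-55.7,-0.1],[-52.5,-55.7,-0.1],[-52.5,-55.7,-0.1],[-52.5,-55.7,-0.1],[-52.5,-55.7,-0.1]], turn=[[0,0,-9.06],[0,0,-9.06],[0,0,-9.06],[0,0,-9.06],[0,0,-9.06],[0,0,-9.06],[0,0,-9.06],[0,0,-9.06],[0,0,-9.06],[0,0,-9.06],[0,0,-9.06],[0,0,-9.06],[0,0,-9.06],[0,0,-9.06],[0,0,-9.06],[0,0,-9.06],[0,0,-9.06],[0,0,-9.06],[0,0,-9.06],[0,0,-9.06]], claw=[0.3,0.3,0.3,0.3,0.3,0.3,0.3,0.3,0.3,0.3,0.3,0.3,0.3,0.3,0.3,0.3,0.3,0.3,0.3,0.3])

```text
time_s: 3.55
position: [499.4, -159.1, 215.4]
tool_rot: [0.069, 0.998, 0.0, 0.0]
wrist_force: [-0.7, 0.0, -0.4]
finger_gap: 60.3
finger_force: 0.0
```

```bash
python3 - <<'E'
from h import *
s=arm.observe();print(s['time_s'],s['position'],s['tool_rot'],s['finger_gap'],s['wrist_force'],s['wrist_torque'])
d=cam('wrist');save(d,'w1.png');img=d['image'].astype(int)
for t in ['board','board_grip','ball']:
    for r in arm.regions_of('wrist',t):
        p=pts(d,r['region'])
        if len(p): print(t,round(r['conf'],2),r['box'],np.median(p,0).round())
        if t=='ball' and len(p):print(sphere(p))
        if t=='board_grip' and len(p):
            v,u=np.nonzero(r['region']);q=onz(d,np.c_[u,v],34)[:,:2]
            e=(img[v,u,0]-img[v,u,2]>40)&(p[:,2].mean()>0)
            print('wood',cv2.minAreaRect(q[e].astype(np.float32)),np.percentile(p[:,2],[10,50,90]))
E
```

```text
3.55 [ 499.39016366 -159.10845207  215.40487549] [6.88707212e-02 9.97625587e-01 6.73976496e-05 8.78137065e-05] 60.30141822981509 [-0.71218983  0.01110759 -0.39707734] [-0.00271822  0.01588442 -0.02014948]
board 0.64 [231.8, 130.2, 158.6, 207.2] [ 585. -170.   35.]
board_grip 0.57 [302.6, 129.9, 20.1, 91.6] [ 492. -164.   33.]
wood ((489.4749755859375, -162.81277465820312), (23.6437931060791, 95.11804962158203), 81.41997528076172) [29.57450205 33.03022871 34.19765325]
board_grip 0.57 [286.6, 274.8, 78.1, 71.5] [ 641. -172.  123.]
wood ((695.6701049804688, -170.0352783203125), (98.6325454711914, 109.9932632446289), 55.680824279785156) [102.3436593  122.64955154 129.57421804]
ball 0.92 [125.0, 103.5, 94.7, 88.0] [ 439. -299.   82.]
[ 442.02148199 -314.0429032    47.00728308]
ball 0.55 [283.1, 275.9, 80.6, 70.3] [ 641. -172.  122.]
[ 654.00854882 -174.56021813   83.16678576]
```

View pics/w1.png

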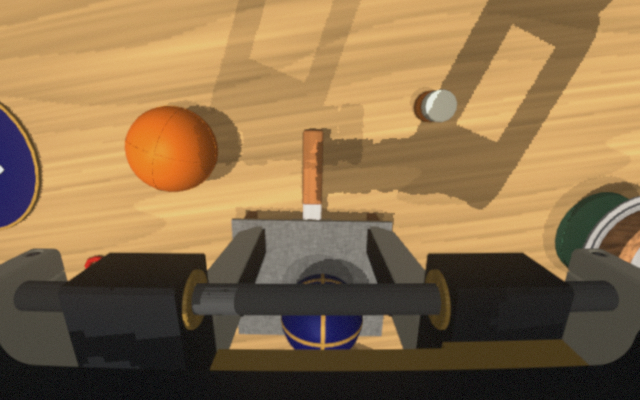

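The wrist picture shows the handle wood at (313,130–205), the neck at (313,212), the panel's rear edge from (233,220) to (393,220), and the banded blue ball at (322,315) on the panel. The choice of ball is confirmed.

```bash
python3 - <<'E'
from h import *
d=cam('wrist');img=d['image'].astype(int)
a=onz(d,[[313,129],[313,206],[303,170],[323,170]],34);print('wood back/front/sides',a.round(1))
b=onz(d,[[233,219.5],[393,219.5]],36);print('rear',b.round(1),b.mean(0),np.degrees(np.arctan2(b[0,0]-b[1,0],-(b[0,1]-b[1,1]))), np.hypot(*(b[0]-b[1])[:2]))
# refined wood by hue
hsv=cv2.cvtColor(d['image'],cv2.COLOR_RGB2HSV);roi=np.zeros((400,640),bool);roi[120:212,296:332]=1
w=roi&(hsv[:,:,1]>150)
v,u=np.nonzero(w);q=onz(d,np.c_[u,v],34);print(w.sum(),u.min(),u.max(),v.min(),v.max(),cv2.minAreaRect(q[:,:2].astype(np.float32)))
for vv in (140,160,180,200):
    uu=np.nonzero(w[vv])[0];print(vv,uu.min(),uu.max(),onz(d,[[(uu.min()+uu.max())/2,vv]],34).round(1))
E
```

```text
wood back/front/sides [[ 443.1 -155.9   34. ]
 [ 534.5 -168.8   34. ]
 [ 488.6 -174.3   34. ]
 [ 491.9 -150.8   34. ]]
rear [[ 537.6 -269.2   36. ]
 [ 564.9  -73.2   36. ]] [ 551.22616072 -171.21132024   36.        ] -7.930713297695603 197.83511549778905
1364 304 323 129 202 ((486.36724853515625, -161.4770965576172), (22.310901641845703, 87.32624053955078), 81.48114013671875)
140 304 323 [[ 455.5 -157.    34. ]]
160 304 322 [[ 478.4 -160.9   34. ]]
180 304 321 [[ 502.2 -164.8   34. ]]
200 304 321 [[ 526.8 -168.4   34. ]]
```

```bash
python3 - <<'E'
from h import *
s=arm.observe();print(s['time_s'],s['position'],R.from_quat(s['tool_rot']).as_matrix()[:,0])
R0=Rt(np.radians(-17.06));c=np.array([161.358,525.803,214.053])+R0.apply([-525,-557,-1]);print('cmd',c)
R1=R0*R.from_rotvec([0,0,np.radians(-9.06)])
print('fromcmd',delta([502,-164.5,60],Rt(np.radians(-8.4)),c,R1),delta([502,-164.5,60],Rt(np.radians(-8.4))))
E
```

```text
3.8 [ 499.79776552 -160.16327565  215.3174303 ] [-9.90377147e-01  1.38394141e-01 -4.11433727e-04]
cmd [ 499.84822967 -160.70873655  215.053     ]
fromcmd (array([-0.266, -0.345, 15.505]), array([0. , 0. , 0.4])) (array([-0.272, -0.397, 15.532]), array([-0.009,  0.024,  0.445]))
```

>>> jog_arm(dp=[[-0.27,-0.35,3],[-0.27,-0.35,7],[-0.27,-0.35,11],[-0.27,-0.35,14],[-0.27,-0.35,16.5],[-0.27,-0.35,18],[-0.27,-0.35,19],[-0.27,-0.35,19.4],[-0.27,-0.35,19.4],[-0.27,-0.35,19.4],[-0.27,-0.35,19.4]], turn=[[0,0,0.4],[0,0,0.4],[0,0,0.4],[0,0,0.4],[0,0,0.4],[0,0,0.4],[0,0,0.4],[0,0,0.4],[0,0,0.4],[0,0,0.4],[0,0,0.4]], claw=[0.3,0.3,0.3,0.3,0.3,0.2,0.1,0,-0.1,-0.2,-0.3])

```text
time_s: 4.9
position: [502.7, -164.9, 22.0]
tool_rot: [0.073, 0.997, -0.0, 0.001]
wrist_force: [0.3, -0.3, -0.3]
finger_gap: 34.4
finger_force: 0.0
```

```bash
python3 - <<'E'
from h import *
s=arm.observe();print(s['time_s'],s['position'],s['finger_gap'],s['wrist_force'],s['wrist_torque'])
d=cam('wrist');save(d,'w2.png')
E
```

```text
4.9 [ 502.67404601 -164.92551817   21.99768466] 34.44457497234699 [ 0.30905162 -0.27894771 -0.31361026] [ 0.00533217  0.02257568 -0.03612292]
```

View pics/w2.png

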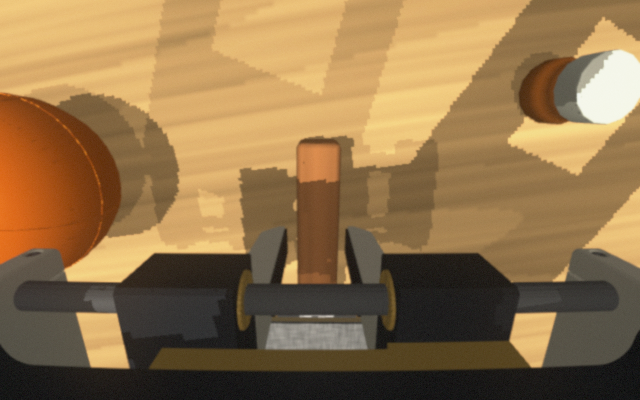

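The wrist picture shows the handle at columns 298–340 between the fingertips at 287 and 346, about 1 mm off to the right. I shift and close.

>>> jog_arm(dp=[[0,0.1,0],[0,0.1,0],[0,0.1,0],[0,0.1,0],[0,0.1,0],[0,0.1,0],[0,0.1,0]], turn=[[0,0,0],[0,0,0],[0,0,0],[0,0,0],[0,0,0],[0,0,0],[0,0,0]], claw=[-0.35,-0.38,-0.42,-0.45,-0.5,-1,-1])

```text
time_s: 5.65
position: [502.1, -163.7, 21.1]
tool_rot: [0.073, 0.997, -0.0, -0.0]
wrist_force: [0.4, -0.7, 0.1]
finger_gap: 23.8
finger_force: 30.0
```

```bash
cat >> h.py <<'E'
def st():
    s=arm.observe();M=R.from_quat(s['tool_rot']).as_matrix()
    pitch=np.degrees(np.arcsin(-M[2,0]));psi=np.degrees(np.arctan2(-M[1,0],-M[0,0]))
    F=np.array(s['wrist_force']);T=np.array(s['wrist_torque'])
    print('t',round(s['time_s'],2),'p',np.round(s['position'],1),'yaw',round(psi,2),'noseup',round(pitch,2),'roll',round(np.degrees(M[2,1]),2),'gap',round(s['finger_gap'],1),'ff',round(s['finger_force'],1),'F',F.round(2),'T',T.round(3),'Ty_tool',(M.T@T).round(3))
def ball(c='top',xy=(655,-175),tol=70):
    d=cam(c);b=near(d,c,'ball',xy,tol)
    if b is None: print('noball');return d,None
    p=b[1];q=sphere(p[p[:,2]>np.median(p[:,2])-25]);print(c,'ball',q.round(1));return d,q
E
python3 - <<'E'
from h import *
st();ball();ball('scene')
E
```

```text
t 5.65 p [ 502.1 -163.7   21.1] yaw -8.41 noseup -0.0 roll -0.0 gap 23.8 ff 30.0 F [ 0.4  -0.68  0.05] T [-0.143  0.025 -0.039] Ty_tool [0.145 0.004 0.039]
top ball [ 655.1 -175.3   84.8]
scene ball [ 657.9 -176.    84.1]
```

>>> jog_arm(dp=[[0,0,0.02],[0,0,0.04],[-0.01,0,0.06],[-0.02,0,0.08],[-0.02,0,0.09],[-0.02,0,0.09],[-0.02,0,0.09]], turn=[[0,-0.2,0],[0,-0.4,0],[0,-0.6,0],[0,-0.8,0],[0,-0.95,0],[0,-0.95,0],[0,-0.95,0]], claw=[-1,-1,-1,-1,-1,-1,-1])

```text
time_s: 6.55
position: [502.4, -163.7, 20.3]
tool_rot: [0.073, 0.997, -0.001, 0.008]
wrist_force: [-1.3, -0.9, 3.2]
finger_gap: 23.7
finger_force: 30.0
```

```bash
python3 - <<'E'
from h import *
st();ball();ball('scene')
E
```

```text
t 6.55 p [ 502.4 -163.7   20.3] yaw -8.4 noseup 0.96 roll -0.01 gap 23.7 ff 30.0 F [-1.35 -0.85  3.23] T [-0.226  0.3   -0.089] Ty_tool [0.269 0.264 0.085]
top ball [ 654.8 -175.2   84.8]
scene ball [ 658.  -175.9   84.3]
```

>>> jog_arm(dp=[[0,0,-0.1],[0,0,-0.2],[0,0,-0.3],[0,0,-0.4],[0,0,-0.45],[0,0,-0.5]], turn=[[0,0,0],[0,0,0],[0,0,0],[0,0,0],[0,0,0],[0,0,0]], claw=[-1,-1,-1,-1,-1,-1])

```text
time_s: 7.35
position: [502.0, -163.3, 25.0]
tool_rot: [0.073, 0.997, -0.0, 0.008]
wrist_force: [0.1, -0.1, -2.8]
finger_gap: 23.8
finger_force: 30.0
```

```bash
python3 - <<'E'
from h import *
st();ball();ball('scene');st()
E
```

```text
t 7.35 p [ 502.  -163.3   25. ] yaw -8.4 noseup 0.92 roll 0.02 gap 23.8 ff 30.0 F [ 0.09 -0.07 -2.77] T [ 0.033  0.196 -0.087] Ty_tool [-0.002  0.199  0.087]
top ball [ 657.8 -175.    85.4]
scene ball [ 663.5 -176.2   84.6]
t 7.55 p [ 502.1 -163.5   25.1] yaw -8.4 noseup 0.93 roll 0.01 gap 23.9 ff 30.0 F [-0.73 -0.04 -1.9 ] T [ 0.021  0.261 -0.01 ] Ty_tool [0.018 0.261 0.01 ]
```

>>> jog_arm(dp=[[0,0,0],[0,0,0]], turn=[[0,-2.5,0],[0,-2.5,0]], claw=[-1,-1])

```text
time_s: 7.75
position: [501.3, -163.1, 24.9]
tool_rot: [0.073, 0.997, -0.002, 0.03]
wrist_force: [-0.2, -0.1, -1.6]
finger_gap: 23.5
finger_force: 30.0
```

```bash
cat >> h.py <<'E'
def panel(d,c='top',xy=(640,-183)):
    hsv=cv2.cvtColor(d['image'],cv2.COLOR_RGB2HSV);b=near(d,c,'board',xy,60)
    if b is None: print('noboard');return
    m=b[0]['region']&(hsv[:,:,1]<90);m=cv2.erode(m.astype(np.uint8),np.ones((5,5)))>0
    p=pts(d,m);z=np.median(p[:,2]);p=p[np.abs(p[:,2]-z)<12];u=p[:,:2]-xy
    A=np.c_[u,np.ones(len(u))];f=lambda q:A@q-p[:,2]
    q=least_squares(f,[0,0,z],loss='soft_l1',f_scale=1.).x
    return q
E
python3 - <<'E'
from h import *
st();d,q=ball();g=panel(d);u=np.array([np.cos(np.radians(8.4)),-np.sin(np.radians(8.4))])
print(g,'noseup',g[:2]@u,'lateral',g[:2]@[-u[1],u[0]])
d,q=ball('scene');st()
E
```

```text
t 7.75 p [ 501.3 -163.1   24.9] yaw -8.42 noseup 3.41 roll 0.03 gap 23.5 ff 30.0 F [-0.2  -0.12 -1.58] T [0.02  0.165 0.047] Ty_tool [ 0.001  0.166 -0.047]
top ball [ 672.8 -176.8   84.9]
[-1.98962563e-02  1.77782056e-03  3.81641321e+01] noseup -0.01994252529902391 lateral -0.0011477566866340439
scene ball [ 685.3 -178.9   84.3]
t 8.0 p [ 502.3 -163.6   25.2] yaw -8.4 noseup 3.41 roll 0.0 gap 23.6 ff 30.0 F [-1.52  0.33 -0.48] T [0.054 0.396 0.013] Ty_tool [ 0.003  0.399 -0.013]
```

>>> jog_arm(dp=[[-0.1,0,0],[-0.3,0,0],[-0.5,0,0]], turn=[[0,-4,0],[0,-4,0],[0,-3.2,0]], claw=[-1,-1,-1])

```text
time_s: 8.3
position: [506.5, -164.2, 25.5]
tool_rot: [0.074, 0.996, -0.004, 0.056]
wrist_force: [-2.1, -0.3, -0.2]
finger_gap: 23.2
finger_force: 30.0
```

```bash
cat >> h.py <<'E'
def look(c='top',xy=(680,-180),save_as=None):
    "one image, ball position + panel tilt by colour near expected place, no network"
    d=cam(c);hsv=cv2.cvtColor(d['image'],cv2.COLOR_RGB2HSV);s=arm.observe()
    M=R.from_quat(s['tool_rot']).as_matrix();u=-M[:2,0]/np.hypot(*M[:2,0]);n=np.array([-u[1],u[0]])
    g=np.array(s['position'])[:2]
    P=pts(d,np.ones((400,640),bool));v,k=np.nonzero(d['depth']>0);H=hsv[v,k].astype(int)
    a=(P[:,:2]-g)@u;l=(P[:,:2]-g)@n
    zt=s['position'][2]
    on=(a>55)&(a<260)&(np.abs(l)<125)
    blue=on&(H[:,0]>100)&(H[:,0]<135)&(H[:,1]>90)&(P[:,2]>zt+30)
    q=sphere(P[blue]) if blue.sum()>50 else np.zeros(3)
    pm=(a>58)&(a<212)&(np.abs(l)<92)&(H[:,1]<70)&(np.abs(P[:,2]-zt-15)<18)&(np.hypot(*(P[:,:2]-q[:2]).T)>55)
    A=np.c_[a[pm]-135,l[pm],np.ones(pm.sum())];z=P[pm,2]
    r=least_squares(lambda w:A@w-z,[0,0,z.mean()],loss='soft_l1',f_scale=1.).x if pm.sum()>100 else None
    print('t',round(s['time_s'],2),c,'ball',q.round(1),'local',round(float((q[:2]-g)@u)-135,1),round(float((q[:2]-g)@n),1),'noseup',None if r is None else r.round(4))
    if save_as: save(d,save_as)
    return q,r
E
python3 - <<'E'
from h import *
st();look();look();st()
E
```

```text
t 8.3 p [ 506.5 -164.2   25.5] yaw -8.45 noseup 6.49 roll 0.02 gap 23.2 ff 30.0 F [-2.15 -0.3  -0.2 ] T [0.086 0.465 0.017] Ty_tool [-0.019  0.473 -0.015]
t 8.35 top ball [ 714.8 -182.6   83.9] local 72.1 12.8 noseup [-2.07000e-02 -5.00000e-04  3.81511e+01]
t 8.4 top ball [ 719.7 -183.5   83.9] local 76.7 12.5 noseup [-2.39000e-02 -2.00000e-03  3.83478e+01]
t 8.4 p [ 508.4 -165.    26. ] yaw -8.39 noseup 6.63 roll -0.04 gap 23.7 ff 30.0 F [-0.98  0.01 -1.21] T [0.03  0.419 0.09 ] Ty_tool [ 0.021  0.419 -0.093]
```

>>> jog_arm(dp=[[-1.5,0,0.7],[-2.4,0,0.9]], turn=[[0,-3,0],[0,-3,0]], claw=[-1,-1])

```text
time_s: 8.6
position: [529.3, -167.1, 19.4]
tool_rot: [0.072, 0.994, -0.005, 0.081]
wrist_force: [-22.4, 2.6, 31.9]
finger_gap: 23.9
finger_force: 30.0
```

```bash
python3 - <<'E'
from h import *
st();look(save_as='t3.png');st()
E
```

```text
t 8.6 p [ 529.3 -167.1   19.4] yaw -8.32 noseup 9.31 roll 0.05 gap 23.9 ff 30.0 F [-22.43   2.58  31.89] T [ 0.257  3.352 -0.06 ] Ty_tool [0.238 3.354 0.024]
t 8.65 top ball [ 731.3 -186.7   85.1] local 65.6 10.4 noseup [ 2.60000e-03 -8.00000e-04  3.71567e+01]
t 8.65 p [ 531.3 -167.8   19.9] yaw -8.37 noseup 9.43 roll 0.02 gap 23.5 ff 30.0 F [-4.2   1.51  6.51] T [0.274 0.808 0.048] Ty_tool [-0.16   0.839 -0.022]
```

```bash
python3 - <<'E'
from h import *
look();st()
E
```

```text
t 8.7 top ball [ 731.9 -186.8   85.1] local 65.7 10.4 noseup [ 1.70000e-03 -1.40000e-03  3.72587e+01]
t 8.7 p [ 531.8 -167.9   19.9] yaw -8.37 noseup 9.53 roll 0.0 gap 23.4 ff 30.0 F [-5.41  0.65  5.74] T [0.214 0.97  0.037] Ty_tool [-0.076  0.991 -0.025]
```

View pics/t3.png

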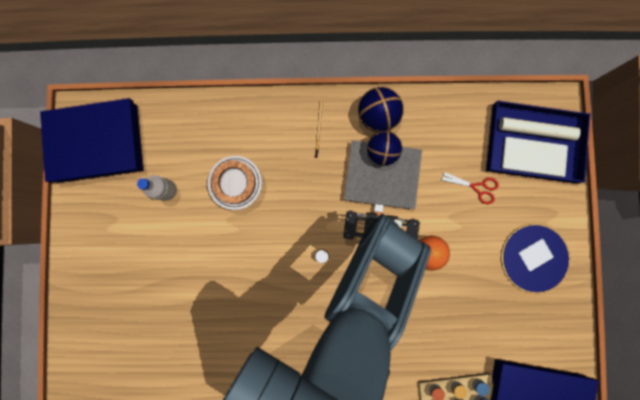

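The top picture shows the ball at (385,149) still on the board and nearly stopped, right next to the big blue ball at (381,109). The board lies flat on the table with its rear edge towards the gripper.

```bash
python3 - <<'E'
from h import *
def big():
    d=cam('top');b=near(d,'top','ball',(825,-182),40);p=b[1];f=lambda q:np.linalg.norm(p-q[:3],axis=1)-q[3]
    print('big',b[0]['box'],least_squares(f,[825,-182,60,62],loss='soft_l1',f_scale=1.5).x.round(1))
look();big();look();st()
E
```

```text
t 8.75 top ball [ 731.9 -187.6   85.3] local 65.8 9.7 noseup [ 1.3000e-03 -2.2000e-03  3.7276e+01]
big [357.4, 86.0, 47.9, 43.0] [ 845.2 -182.1   65.5   62.2]
t 8.9 top ball [ 731.6 -188.2   85.1] local 65.6 9.0 noseup [2.40000e-03 6.00000e-04 3.72019e+01]
t 8.9 p [ 531.8 -168.    19.8] yaw -8.36 noseup 9.55 roll -0.01 gap 23.6 ff 30.0 F [-5.65  0.47  6.34] T [0.17  0.985 0.087] Ty_tool [-0.039  0.999 -0.082]
```

```bash
cat >> h.py <<'E'
def handle(save_as=None):
    d=cam('wrist');s=arm.observe();hsv=cv2.cvtColor(d['image'],cv2.COLOR_RGB2HSV).astype(int)
    m=np.zeros((400,640),bool);m[100:285,285:350]=1
    P=pts(d,m);v,k=np.nonzero(m&(d['depth']>0));H=hsv[v,k]
    M=R.from_quat(s['tool_rot']).as_matrix();L=(P-np.array(s['position']))@M
    w=(np.abs(L[:,1])<9)&(L[:,0]>12)&(L[:,0]<60)&(L[:,2]>-25)&(L[:,2]<-3)
    if w.sum()<50: print('few',w.sum())
    q=least_squares(lambda q:q[0]*L[w,0]+q[1]-L[w,2],[0,-13],loss='soft_l1',f_scale=.5).x
    M2=s['tool_rot'];pitch=np.arcsin(-M[2,0])
    print('handle in tool: slope',q[0].round(4),'off',q[1].round(2),'n',w.sum(),'back end x',np.percentile(L[w,0],99.5).round(1),'| handle noseup world',round(float(pitch+q[0]),4))
    if save_as: save(d,save_as)
E
python3 - <<'E'
from h import *
st();handle('w3.png')
E
```

```text
t 8.9 p [ 531.8 -168.    19.8] yaw -8.36 noseup 9.55 roll -0.01 gap 23.6 ff 30.0 F [-5.65  0.47  6.34] T [0.17  0.985 0.087] Ty_tool [-0.039  0.999 -0.082]
handle in tool: slope -0.1209 off -12.59 n 3008 back end x 59.9 | handle noseup world 0.0458
```

View pics/w3.png

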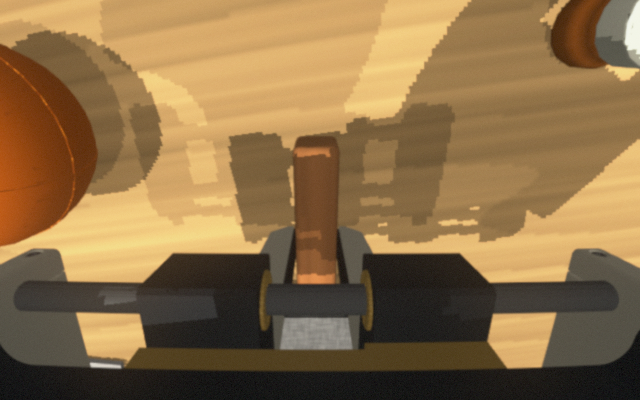

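The wrist picture shows the handle at columns 294–339 between the pads, tilted in the tool: it slipped about 0.12 rad in pitch. I relax it and pull the board slowly back from the big ball.

```bash
python3 - <<'E'
import cv2,numpy as np
for f in ['top0','t3']:
    a=cv2.cvtColor(cv2.imread(f'pics/{f}.png'),cv2.COLOR_BGR2HSV)
    m=((a[:,:,0]>105)&(a[:,:,0]<130)&(a[:,:,1]>120)).astype(np.uint8);m[:, :340]=0;m[:,420:]=0;m[131:]=0
    v,u=np.nonzero(m);print(f,u.min(),u.max(),v.min(),v.max(),u.mean(),v.mean())
# min-jerk tables
for T,d in((4,11),):
    t=np.arange(1,41)/40;print((d*(10*t**3-15*t**4+6*t**5)).round(2).tolist())
E
```

```text
top0 360 401 92 130 380.06002034587993 112.34587995930823
t3 360 401 88 130 380.20941883767534 109.94488977955912
[0.0, 0.01, 0.04, 0.09, 0.18, 0.29, 0.45, 0.64, 0.87, 1.14, 1.45, 1.79, 2.17, 2.59, 3.03, 3.49, 3.98, 4.48, 4.99, 5.5, 6.01, 6.52, 7.02, 7.51, 7.97, 8.41, 8.83, 9.21, 9.55, 9.86, 10.13, 10.36, 10.55, 10.71, 10.82, 10.91, 10.96, 10.99, 11.0, 11.0]
```

>>> jog_arm(dp=[[-0.01,0,-0.05],[-0.02,0,-0.1],[-0.03,0,-0.15],[-0.03,0,-0.2],[-0.02,0,-0.2],[0.01,0,-0.21],[0.05,0,-0.21],[0.13,0,-0.23],[0.23,0,-0.24],[0.37,0,-0.27],[0.54,0,-0.3],[0.75,0,-0.33],[1.0,0,-0.37],[1.27,0,-0.42],[1.58,0,-0.47],[1.91,0,-0.53],[2.29,0,-0.59],[2.68,0,-0.66],[3.1,0,-0.73],[3.54,0,-0.8]], turn=[[0,0.7,0],[0,1.4,0],[0,2,0],[0,2.6,0],[0,2.6,0],[0,2.6,0],[0,2.6,0],[0,2.6,0],[0,2.6,0],[0,2.6,0],[0,2.6,0],[0,2.6,0],[0,2.6,0],[0,2.6,0],[0,2.6,0],[0,2.6,0],[0,2.6,0],[0,2.6,0],[0,2.6,0],[0,2.6,0]], claw=[-1,-1,-1,-1,-1,-1,-1,-1,-1,-1,-1,-1,-1,-1,-1,-1,-1,-1,-1,-1])

```text
time_s: 10.95
position: [495.7, -162.7, 21.3]
tool_rot: [0.073, 0.995, -0.005, 0.061]
wrist_force: [2.6, -0.9, 0.3]
finger_gap: 23.9
finger_force: 30.0
```

```bash
python3 - <<'E'
from h import *
st()
E
```

```text
t 10.95 p [ 495.7 -162.7   21.3] yaw -8.41 noseup 7.07 roll -0.01 gap 23.9 ff 30.0 F [ 2.58 -0.94  0.33] T [-0.018 -0.49   0.013] Ty_tool [-0.055 -0.488 -0.006]
```

>>> jog_arm(dp=[[0.45,0,-0.06],[0.91,0,-0.11],[1.37,0,-0.17],[1.83,0,-0.23],[2.29,0,-0.28],[2.74,0,-0.34],[3.18,0,-0.39],[3.6,0,-0.45],[4.0,0,-0.5],[4.37,0,-0.54],[4.71,0,-0.58],[5.02,0,-0.62],[5.3,0,-0.66],[5.55,0,-0.69],[5.75,0,-0.71],[5.92,0,-0.73],[6.07,0,-0.75],[6.17,0,-0.77],[6.25,0,-0.77],[6.29,0,-0.78]], turn=[[0,0,0],[0,0,0],[0,0,0],[0,0,0],[0,0,0],[0,0,0],[0,0,0],[0,0,0],[0,0,0],[0,0,0],[0,0,0],[0,0,0],[0,0,0],[0,0,0],[0,0,0],[0,0,0],[0,0,0],[0,0,0],[0,0,0],[0,0,0]], claw=[-1,-1,-1,-1,-1,-1,-1,-1,-1,-1,-1,-1,-1,-1,-1,-1,-1,-1,-1,-1])

```text
time_s: 12.95
position: [433.3, -153.4, 21.3]
tool_rot: [0.073, 0.995, -0.005, 0.061]
wrist_force: [3.1, -0.8, 2.0]
finger_gap: 23.2
finger_force: 30.0
```

```bash
cat >> h.py <<'E'
def big():
    d=cam('top');b=near(d,'top','ball',(850,-182),60)
    if b is None: print('no big');return
    p=b[1];f=lambda q:np.linalg.norm(p-q[:3],axis=1)-62
    print('big',b[0]['box'],least_squares(f,[840,-182,60],loss='soft_l1',f_scale=1.5).x.round(1))
E
python3 - <<'E'
from h import *
st();look(save_as='t4.png');handle();look();big();st()
E
```

```text
t 12.95 p [ 433.3 -153.4   21.3] yaw -8.4 noseup 7.06 roll -0.0 gap 23.2 ff 30.0 F [ 3.09 -0.83  2.02] T [-0.115 -0.565 -0.015] Ty_tool [ 0.033 -0.576  0.011]
t 13.0 top ball [ 632.9 -174.    84.6] local 65.5 8.8 noseup [ 1.50000e-03 -2.70000e-03  3.71575e+01]
handle in tool: slope -0.1065 off -12.54 n 2979 back end x 59.8 | handle noseup world 0.0165
t 13.1 top ball [ 632.8 -174.    84.7] local 65.5 8.7 noseup [6.00000e-04 0.00000e+00 3.71951e+01]
big [358.4, 83.4, 44.9, 43.2] [ 853.6 -182.3   65.4]
t 13.2 p [ 433.2 -153.4   21.2] yaw -8.4 noseup 7.04 roll 0.0 gap 23.7 ff 30.0 F [ 2.2  -1.32  2.23] T [-0.157 -0.455 -0.007] Ty_tool [ 0.089 -0.473 -0.004]
```

>>> jog_arm(dp=[[-0.2,0,0.02],[-1.3,0,0.16],[-3.47,0,0.43],[-6.3,0,0.78],[-9.13,0,1.13],[-11.3,0,1.4],[-12.4,0,1.54],[-12.6,0,1.56],[-12.6,0,1.56],[-12.6,0,1.56]], turn=[[0,0,0],[0,0,0],[0,0,0],[0,0,0],[0,0,0],[0,0,0],[0,0,0],[0,0,0],[0,0,0],[0,0,0]], claw=[-1,-1,-1,-1,-1,-1,-1,-1,-1,-1])

```text
time_s: 14.2
position: [557.8, -171.2, 20.7]
tool_rot: [0.073, 0.996, -0.004, 0.06]
wrist_force: [-1.3, -0.2, 3.9]
finger_gap: 23.7
finger_force: 30.0
```

```bash
python3 - <<'E'
from h import *
st();look();look();st()
E
```

```text
t 14.2 p [ 557.8 -171.2   20.7] yaw -8.39 noseup 6.88 roll 0.06 gap 23.7 ff 30.0 F [-1.29 -0.18  3.87] T [ 0.221  0.184 -0.005] Ty_tool [-0.19   0.214  0.029]
t 14.25 top ball [ 713.  -182.5   86.6] local 20.3 11.4 noseup [-1.10000e-03  1.50000e-03  3.71857e+01]
t 14.3 top ball [ 714.8 -182.9   86.6] local 22.0 11.3 noseup [-2.00000e-04 -6.00000e-04  3.71572e+01]
t 14.3 p [ 557.8 -171.2   20.7] yaw -8.4 noseup 6.9 roll 0.06 gap 23.6 ff 30.0 F [-1.61  2.17  3.28] T [0.358 0.268 0.114] Ty_tool [-0.327  0.318 -0.075]
```

```bash
sed -i 's/(a<260)/(a<amax)/; s/def look(c=.top.,xy=(680,-180),save_as=None)/def look(c="top",save_as=None,amax=215)/' h.py; python3 - <<'E'
from h import *
look();look(amax=200);big();look(amax=180)
E
```

```text
t 14.35 top ball [ 708.8 -184.4   84.8] local 16.4 9.0 noseup [ 6.00000e-04 -1.40000e-03  3.70706e+01]
t 14.4 top ball [ 710.2 -184.8   84.7] local 17.8 8.7 noseup [ 2.00000e-04 -1.60000e-03  3.70128e+01]
big [357.4, 83.0, 48.8, 44.2] [ 853.6 -182.5   65.8]
t 14.55 top ball [ 713.6 -185.    84.8] local 21.1 9.0 noseup [9.00000e-04 3.00000e-04 3.70699e+01]
```

>>> jog_arm(dp=[[0,0,0],[0,0,0],[0,0,0],[-0.7,0,0.08],[-1.5,0,0.18],[-2.08,0,0.26],[-2.08,0,0.26],[-2.08,0,0.26],[-2.08,0,0.26],[-2.08,0,0.26],[-2.08,0,0.26]], turn=[[0,0,0],[0,0,0],[0,0,0],[0,-5,0],[0,-10,0],[0,-13,0],[0,-13,0],[0,-13,0],[0,-13,0],[0,-13,0],[0,-13,0]], claw=[-0.45,-0.4,-0.3,-0.3,-0.3,-0.3,-0.35,-0.42,-0.46,-1,-1])

```text
time_s: 15.65
position: [580.3, -175.2, 21.6]
tool_rot: [0.072, 0.982, -0.013, 0.174]
wrist_force: [0.5, 0.4, 0.8]
finger_gap: 23.7
finger_force: 30.0
```

```bash
python3 - <<'E'
from h import *
st();look(amax=200);handle();look(amax=200);st()
E
```

```text
t 15.65 p [ 580.3 -175.2   21.6] yaw -8.38 noseup 20.09 roll -0.02 gap 23.7 ff 30.0 F [0.52 0.36 0.75] T [ 0.107 -0.023  0.053] Ty_tool [-0.121 -0.007 -0.012]
t 15.7 top ball [ 715.4 -185.7   84.7] local 0.2 9.4 noseup [-1.00000e-04  1.00000e-04  3.70942e+01]
handle in tool: slope -0.352 off -12.83 n 1187 back end x 35.9 | handle noseup world -0.0012
t 15.8 top ball [ 715.6 -185.6   85. ] local 0.4 9.5 noseup [-1.1000e-03 -1.6000e-03  3.7028e+01]
t 15.8 p [ 580.2 -175.2   21.6] yaw -8.39 noseup 20.1 roll -0.02 gap 23.4 ff 30.0 F [1.54 0.71 0.36] T [ 0.2   -0.186  0.079] Ty_tool [-0.238 -0.155  0.003]
```

>>> jog_arm(dp=[[0,0,0.01],[0.01,0,0.02],[0.01,0,0.03],[0.02,0,0.05],[0.02,0,0.05],[0,0,0],[-0.02,0,-0.05],[-0.02,0,-0.05]], turn=[[0,-0.25,0],[0,-0.5,0],[0,-0.75,0],[0,-1,0],[0,-1,0],[0,-1,0],[0,-1,0],[0,-1,0]], claw=[-1,-1,-1,-1,-1,-1,-1,-1])

```text
time_s: 16.6
position: [579.2, -175.0, 21.4]
tool_rot: [0.072, 0.981, -0.013, 0.182]
wrist_force: [1.8, -0.5, 1.4]
finger_gap: 23.6
finger_force: 30.0
```

```bash
python3 - <<'E'
from h import *
st();look(amax=200);handle();look(amax=200);st()
E
```

```text
t 16.6 p [ 579.2 -175.    21.4] yaw -8.41 noseup 21.0 roll 0.01 gap 23.6 ff 30.0 F [ 1.78 -0.46  1.35] T [-0.11  -0.005 -0.075] Ty_tool [ 0.128 -0.021  0.031]
t 16.65 top ball [ 712.  -185.3   84.9] local -2.1 9.2 noseup [-2.60000e-03 -1.70000e-03  3.70412e+01]
handle in tool: slope -0.3625 off -12.82 n 1130 back end x 35.0 | handle noseup world 0.0041
t 16.75 top ball [ 712.1 -185.2   84.5] local -2.0 9.3 noseup [ 1.40000e-03 -3.30000e-03  3.70879e+01]
t 16.75 p [ 579.2 -175.    21.4] yaw -8.41 noseup 21.0 roll 0.01 gap 23.5 ff 30.0 F [ 0.55 -2.15  0.74] T [-0.151  0.094 -0.098] Ty_tool [0.188 0.071 0.033]
```

>>> jog_arm(dp=[[0.01,0,0.03],[0.02,0,0.06],[0.04,0,0.1],[0.05,0,0.13],[0.06,0,0.16],[0.06,0,0.16]], turn=[[0,-0.5,0],[0,-1,0],[0,-1.5,0],[0,-2,0],[0,-2.5,0],[0,-2.5,0]], claw=[-1,-1,-1,-1,-1,-1])

```text
time_s: 17.35
position: [579.4, -175.0, 20.6]
tool_rot: [0.072, 0.976, -0.015, 0.204]
wrist_force: [-4.0, 0.2, 8.7]
finger_gap: 23.7
finger_force: 30.0
```

```bash
python3 - <<'E'
from h import *
st();look(amax=200);handle();look(amax=200);st()
E
```

```text
t 17.35 p [ 579.4 -175.    20.6] yaw -8.41 noseup 23.61 roll -0.01 gap 23.7 ff 30.0 F [-3.99  0.16  8.75] T [-0.081  0.542 -0.065] Ty_tool [ 0.172  0.524 -0.004]
t 17.4 top ball [ 708.1 -184.6   86. ] local -6.2 9.4 noseup [1.0800e-02 5.0000e-04 3.8484e+01]
handle in tool: slope -0.3789 off -13.06 n 996 back end x 32.9 | handle noseup world 0.0329
t 17.5 top ball [ 706.6 -184.6   86. ] local -7.8 9.1 noseup [ 1.08000e-02 -1.90000e-03  3.84134e+01]
t 17.5 p [ 579.4 -175.    20.6] yaw -8.4 noseup 23.6 roll -0.01 gap 23.2 ff 30.0 F [-5.41  0.45  9.3 ] T [-0.169  0.616 -0.073] Ty_tool [ 0.265  0.585 -0.036]
```

>>> jog_arm(dp=[[-0.04,0,-0.09],[-0.08,0,-0.18],[-0.08,0,-0.18]], turn=[[0,0,0],[0,0,0],[0,0,0]], claw=[-1,-1,-1])

```text
time_s: 17.8
position: [579.0, -174.4, 21.4]
tool_rot: [0.072, 0.976, -0.014, 0.203]
wrist_force: [-1.4, -0.4, 0.2]
finger_gap: 23.7
finger_force: 30.0
```

```bash
python3 - <<'E'
from h import *
st();look(amax=200);handle();st()
E
```

```text
t 17.8 p [ 579.  -174.4   21.4] yaw -8.41 noseup 23.47 roll 0.06 gap 23.7 ff 30.0 F [-1.39 -0.44  0.22] T [ 0.054  0.604 -0.033] Ty_tool [0.045 0.605 0.017]
t 17.85 top ball [ 699.2 -182.8   84.9] local -14.9 9.3 noseup [ 1.1000e-03 -1.4000e-03  3.7287e+01]
handle in tool: slope -0.3967 off -12.82 n 941 back end x 31.8 | handle noseup world 0.0129
t 17.9 p [ 579.  -174.4   21.4] yaw -8.4 noseup 23.47 roll 0.05 gap 23.4 ff 30.0 F [-1.42  0.6  -0.14] T [0.196 0.706 0.017] Ty_tool [-0.09   0.727  0.021]
```

>>> jog_arm(dp=[[0.04,0,0.1],[0.09,0,0.2],[0.09,0,0.2],[0.09,0,0.2],[0.09,0,0.2],[0.05,0,0.1],[0,0,0],[0,0,0],[0,0,0]], turn=[[0,-0.3,0],[0,-0.5,0],[0,-0.5,0],[0,-0.5,0],[0,-0.5,0],[0,-0.3,0],[0,0,0],[0,0,0],[0,0,0]], claw=[-1,-1,-1,-1,-1,-1,-1,-1,-1])

```text
time_s: 18.8
position: [579.7, -175.0, 21.7]
tool_rot: [0.072, 0.976, -0.015, 0.203]
wrist_force: [0.9, 0.9, -2.6]
finger_gap: 23.3
finger_force: 30.0
```

```bash
python3 - <<'E'
from h import *
st();look(amax=200);handle();look(amax=200)
E
```

```text
t 18.8 p [ 579.7 -175.    21.7] yaw -8.4 noseup 23.54 roll 0.0 gap 23.3 ff 30.0 F [ 0.89  0.89 -2.61] T [0.042 0.562 0.016] Ty_tool [ 0.031  0.562 -0.031]
t 18.85 top ball [ 694.7 -182.3   84.9] local -20.2 9.6 noseup [ 4.00000e-04 -7.00000e-04  3.71282e+01]
handle in tool: slope -0.4059 off -12.69 n 934 back end x 31.8 | handle noseup world 0.0049
t 18.95 top ball [ 694.5 -182.1   84.8] local -20.2 9.7 noseup [-1.90000e-03 -1.10000e-03  3.69739e+01]
```

>>> jog_arm(dp=[[-0.04,0,-0.09],[-0.08,0,-0.18],[-0.12,0,-0.28],[-0.12,0,-0.28]], turn=[[0,-0.6,0],[0,-1.2,0],[0,-1.8,0],[0,-1.8,0]], claw=[-1,-1,-1,-1])

```text
time_s: 19.35
position: [579.1, -174.8, 24.8]
tool_rot: [0.072, 0.973, -0.016, 0.219]
wrist_force: [-0.3, 0.1, -2.2]
finger_gap: 23.5
finger_force: 30.0
```

```bash
python3 - <<'E'
from h import *
st();look(amax=200);handle();st();look(amax=200)
E
```

```text
t 19.35 p [ 579.1 -174.8   24.8] yaw -8.44 noseup 25.34 roll 0.02 gap 23.5 ff 30.0 F [-0.35  0.13 -2.24] T [ 0.106  0.688 -0.016] Ty_tool [0.003 0.696 0.017]
t 19.4 top ball [ 696.  -181.9   85.7] local -18.5 10.2 noseup [-1.52000e-02 -3.50000e-03  3.77704e+01]
handle in tool: slope -0.4638 off -12.19 n 770 back end x 28.4 | handle noseup world -0.0217
t 19.45 p [ 579.4 -175.    25. ] yaw -8.42 noseup 25.33 roll 0.01 gap 23.5 ff 30.0 F [-0.47  0.11 -2.55] T [ 0.123  0.647 -0.026] Ty_tool [-0.013  0.658  0.035]
t 19.5 top ball [ 697.4 -181.9   85.6] local -17.4 10.4 noseup [-1.65000e-02 -5.30000e-03  3.77203e+01]
```

>>> jog_arm(dp=[[0.12,0,0.26],[0.24,0,0.51],[0.24,0,0.51],[0.24,0,0.51],[0.24,0,0.51],[0.24,0,0.51],[0.24,0,0.51],[0.24,0,0.51]], turn=[[0,-0.7,0],[0,-1.5,0],[0,-1.5,0],[0,-1.5,0],[0,-1.5,0],[0,-1.5,0],[0,-1.5,0],[0,-1.5,0]], claw=[-1,-1,-1,-1,-1,-1,-1,-1])

```text
time_s: 20.3
position: [580.5, -175.5, 21.0]
tool_rot: [0.071, 0.97, -0.018, 0.233]
wrist_force: [-5.6, 1.6, 9.7]
finger_gap: 24.0
finger_force: 30.0
```

```bash
python3 - <<'E'
from h import *
st();look(amax=200);look(amax=200);st()
E
```

```text
t 20.3 p [ 580.5 -175.5   21. ] yaw -8.36 noseup 27.0 roll -0.07 gap 24.0 ff 30.0 F [-5.62  1.64  9.75] T [0.234 0.587 0.09 ] Ty_tool [-0.171  0.614 -0.015]
t 20.35 top ball [ 700.5 -182.    85.5] local -15.2 11.0 noseup [1.03000e-02 6.00000e-04 3.80823e+01]
t 20.4 top ball [ 700.3 -182.    85.6] local -15.4 10.9 noseup [ 1.03000e-02 -1.20000e-03  3.80594e+01]
t 20.4 p [ 580.5 -175.5   21. ] yaw -8.36 noseup 27.0 roll -0.07 gap 23.6 ff 30.0 F [-5.54  1.78  9.63] T [0.218 0.59  0.073] Ty_tool [-0.149  0.615 -0.007]
```

>>> jog_arm(dp=[[0,0,0],[0,0,0],[0,0,0],[0,0,0],[0,0,0],[0,0,0],[0,0,0],[0,0,0],[0,0,0],[0,0,0],[-0.04,0,-0.09],[-0.08,0,-0.16],[-0.08,0,-0.16],[-0.08,0,-0.16],[-0.08,0,-0.16],[-0.08,0,-0.16]], turn=[[0,0,0],[0,0,0],[0,0,0],[0,0,0],[0,0,0],[0,0,0],[0,0,0],[0,0,0],[0,0,0],[0,0,0],[0,0,0],[0,0,0],[0,0,0],[0,0,0],[0,0,0],[0,0,0]], claw=[-1,-1,-1,-1,-1,-1,-1,-1,-1,-1,-1,-1,-1,-1,-1,-1])

```text
time_s: 22.0
position: [579.8, -175.3, 21.4]
tool_rot: [0.071, 0.97, -0.017, 0.232]
wrist_force: [-1.1, 0.2, 1.1]
finger_gap: 23.4
finger_force: 30.0
```

```bash
python3 - <<'E'
from h import *
st();look(amax=200);handle();look(amax=200);st()
E
```

```text
t 22.0 p [ 579.8 -175.3   21.4] yaw -8.41 noseup 26.88 roll -0.02 gap 23.4 ff 30.0 F [-1.11  0.22  1.09] T [ 0.026  0.457 -0.063] Ty_tool [0.065 0.456 0.037]
t 22.05 top ball [ 686.  -179.9   85.7] local -29.2 10.9 noseup [ 1.21000e-02 -7.00000e-04  3.87039e+01]
handle in tool: slope -0.4522 off -12.84 n 737 back end x 27.6 | handle noseup world 0.0168
t 22.15 top ball [ 684.1 -179.6   85.9] local -31.1 11.0 noseup [1.55000e-02 1.00000e-04 3.86874e+01]
t 22.15 p [ 579.8 -175.3   21.3] yaw -8.4 noseup 26.87 roll -0.02 gap 23.9 ff 30.0 F [-0.72 -0.92  1.63] T [-0.078  0.419 -0.097] Ty_tool [0.167 0.403 0.024]
```

>>> jog_arm(dp=[[-0.04,0,-0.08],[-0.09,0,-0.18],[-0.14,0,-0.27],[-0.14,0,-0.27]], turn=[[0,0,0],[0,0,0],[0,0,0],[0,0,0]], claw=[-1,-1,-1,-1])

```text
time_s: 22.55
position: [579.4, -174.7, 24.0]
tool_rot: [0.071, 0.97, -0.017, 0.231]
wrist_force: [0.6, -0.5, -2.5]
finger_gap: 23.5
finger_force: 30.0
```

```bash
python3 - <<'E'
from h import *
st();look(amax=200);look(amax=200);st()
E
```

```text
t 22.55 p [ 579.4 -174.7   24. ] yaw -8.4 noseup 26.81 roll 0.02 gap 23.5 ff 30.0 F [ 0.59 -0.46 -2.48] T [0.11  0.658 0.031] Ty_tool [-0.026  0.667 -0.022]
t 22.6 top ball [ 676.9 -177.9   85.7] local -38.2 11.2 noseup [-1.30000e-02 -2.60000e-03  3.77461e+01]
t 22.65 top ball [ 677.4 -177.8   85.7] local -37.7 11.3 noseup [-8.90000e-03 -5.40000e-03  3.76278e+01]
t 22.65 p [ 579.5 -174.8   24.1] yaw -8.4 noseup 26.82 roll 0.01 gap 23.7 ff 30.0 F [-0.51 -0.27 -3.14] T [0.095 0.731 0.011] Ty_tool [ 0.007  0.737 -0.015]
```

>>> jog_arm(dp=[[0,0,0],[0,0,0],[0,0,0]], turn=[[0,-0.8,0],[0,-1.6,0],[0,-1.6,0]], claw=[-1,-1,-1])

```text
time_s: 22.95
position: [579.2, -174.8, 23.9]
tool_rot: [0.071, 0.967, -0.018, 0.245]
wrist_force: [-0.6, 0.1, -1.9]
finger_gap: 23.6
finger_force: 30.0
```

```bash
python3 - <<'E'
from h import *
st();look(amax=200);look(amax=200);st()
E
```

```text
t 22.95 p [ 579.2 -174.8   23.9] yaw -8.45 noseup 28.41 roll 0.04 gap 23.6 ff 30.0 F [-0.56  0.07 -1.92] T [0.133 0.686 0.022] Ty_tool [-0.038  0.699 -0.004]
t 23.0 top ball [ 679.8 -177.8   85.3] local -35.2 11.9 noseup [-4.70000e-03 -3.60000e-03  3.75106e+01]
t 23.05 top ball [ 680.5 -177.4   85.5] local -34.8 12.4 noseup [-5.40000e-03 -5.90000e-03  3.75831e+01]
t 23.05 p [ 579.5 -175.    24.2] yaw -8.42 noseup 28.42 roll 0.01 gap 23.5 ff 30.0 F [-0.13 -0.11 -3.18] T [0.095 0.668 0.044] Ty_tool [-0.017  0.674 -0.04 ]
```

>>> jog_arm(dp=[[0.08,0,0.15],[0.16,0,0.3],[0.2,0,0.38],[0.2,0,0.38],[0.2,0,0.38],[0.2,0,0.38],[0.2,0,0.38],[0.2,0,0.38],[0.2,0,0.38],[0.2,0,0.38],[0.2,0,0.38]], turn=[[0,0,0],[0,0,0],[0,0,0],[0,0,0],[0,0,0],[0,0,0],[0,0,0],[0,0,0],[0,0,0],[0,0,0],[0,0,0]], claw=[-1,-1,-1,-1,-1,-1,-1,-1,-1,-1,-1])

```text
time_s: 24.15
position: [580.1, -175.3, 21.6]
tool_rot: [0.071, 0.966, -0.019, 0.246]
wrist_force: [-10.9, 1.1, 14.2]
finger_gap: 23.7
finger_force: 30.0
```

```bash
python3 - <<'E'
from h import *
st();look(amax=200);look(amax=200);st()
E
```

```text
t 24.15 p [ 580.1 -175.3   21.6] yaw -8.37 noseup 28.58 roll -0.05 gap 23.7 ff 30.0 F [-10.88   1.06  14.16] T [0.376 0.754 0.109] Ty_tool [-0.283  0.801  0.029]
t 24.2 top ball [ 682.  -177.4   84.9] local -33.9 12.8 noseup [ 4.30000e-03 -6.00000e-04  3.74491e+01]
t 24.25 top ball [ 682.  -177.4   85. ] local -33.8 12.8 noseup [ 6.50000e-03 -4.00000e-04  3.74441e+01]
t 24.25 p [ 580.1 -175.3   21.5] yaw -8.37 noseup 28.58 roll -0.05 gap 23.5 ff 30.0 F [-10.75   2.63  13.11] T [0.335 0.728 0.071] Ty_tool [-0.232  0.769  0.045]
```

>>> jog_arm(dp=[[-0.02,0,-0.04],[-0.03,0,-0.07],[-0.03,0,-0.07],[-0.03,0,-0.07]], turn=[[0,-1.5,0],[0,-3,0],[0,-3,0],[0,-3,0]], claw=[-1,-1,-1,-1])

```text
time_s: 24.65
position: [580.7, -175.7, 21.8]
tool_rot: [0.071, 0.96, -0.02, 0.271]
wrist_force: [-1.4, 0.9, 4.9]
finger_gap: 23.6
finger_force: 30.0
```

```bash
python3 - <<'E'
from h import *
st();look(amax=200,save_as='t5.png');handle('w5.png');look(amax=200);st()
E
```

```text
t 24.65 p [ 580.7 -175.7   21.8] yaw -8.41 noseup 31.54 roll -0.04 gap 23.6 ff 30.0 F [-1.36  0.86  4.88] T [ 0.145 -0.056  0.14 ] Ty_tool [-0.203 -0.034 -0.04 ]
t 24.7 top ball [ 675.  -176.5   86.4] local -41.6 12.9 noseup [2.75000e-02 3.00000e-04 3.98869e+01]
handle in tool: slope -0.5391 off -12.62 n 515 back end x 23.3 | handle noseup world 0.0113
t 24.8 top ball [ 670. -176.   86.] local -46.6 12.7 noseup [ 2.4600e-02 -2.3000e-03  3.9878e+01]
t 24.8 p [ 580.7 -175.7   21.9] yaw -8.37 noseup 31.53 roll -0.06 gap 23.6 ff 30.0 F [-1.61  0.89  6.51] T [0.076 0.094 0.086] Ty_tool [-0.097  0.104 -0.041]
```

>>> jog_arm(dp=[[-0.08,0,-0.13],[-0.14,0,-0.23]], turn=[[0,0.5,0],[0,1,0]], claw=[-1,-1])

```text
time_s: 25.0
position: [579.3, -175.1, 23.1]
tool_rot: [0.071, 0.963, -0.019, 0.261]
wrist_force: [-0.0, -0.7, -3.7]
finger_gap: 23.8
finger_force: 30.0
```

```bash
python3 - <<'E'
from h import *
look(amax=200);look(amax=200);st()
E
```

```text
t 25.05 top ball [ 654.7 -173.5   85.4] local -61.0 12.7 noseup [2.0000e-03 3.0000e-04 3.7615e+01]
t 25.1 top ball [ 652.3 -173.1   85.3] local -63.4 12.5 noseup [4.20000e-03 3.20000e-03 3.80867e+01]
t 25.1 p [ 579.7 -175.1   23.3] yaw -8.35 noseup 30.39 roll -0.03 gap 23.9 ff 30.0 F [-0.07 -0.21 -2.96] T [0.122 0.671 0.007] Ty_tool [-0.024  0.681  0.005]
```

>>> jog_arm(dp=[[-0.05,0,-0.09],[-0.1,0,-0.17],[-0.15,0,-0.26]], turn=[[0,0.5,0],[0,0.8,0],[0,0.8,0]], claw=[-1,-1,-1])

```text
time_s: 25.4
position: [579.4, -174.9, 26.0]
tool_rot: [0.071, 0.964, -0.019, 0.255]
wrist_force: [0.1, 1.1, -3.3]
finger_gap: 23.7
finger_force: 30.0
```

```bash
python3 - <<'E'
from h import *
look(amax=200);look(amax=200);st()
E
```

```text
t 25.45 top ball [ 637.1 -172.4   87.8] local -78.3 10.9 noseup [-5.80000e-03  1.70000e-03  3.96557e+01]
t 25.5 top ball [ 635.4 -171.9   88.6] local -80.1 11.2 noseup [-5.60000e-03  5.00000e-04  3.99764e+01]
t 25.5 p [ 579.5 -174.9   26.1] yaw -8.39 noseup 29.62 roll 0.01 gap 23.5 ff 30.0 F [-0.31  0.93 -3.15] T [ 0.166  0.667 -0.002] Ty_tool [-0.057  0.684  0.035]
```

>>> jog_arm(dp=[[0.07,0,-0.1],[0.29,0,-0.4],[0.56,0,-0.84],[0.78,0,-1.36]], turn=[[0,0.2,0],[0,0.2,0],[0,0,0],[0,-0.2,0]], claw=[-1,-1,-1,-1])

```text
time_s: 25.9
position: [565.6, -172.8, 34.4]
tool_rot: [0.071, 0.964, -0.019, 0.257]
wrist_force: [-0.5, -0.4, -3.8]
finger_gap: 23.4
finger_force: 30.0
```

```bash
python3 - <<'E'
from h import *
look(amax=200);st()
E
```

```text
t 25.95 top ball [ 628.6 -171.6   96.1] local -72.4 10.2 noseup [-7.0000e-04  1.4000e-03  4.8519e+01]
t 25.95 p [ 565.2 -172.6   34.7] yaw -8.4 noseup 29.85 roll 0.01 gap 23.7 ff 30.0 F [-0.13  0.96 -2.32] T [0.096 0.645 0.033] Ty_tool [-0.017  0.652 -0.028]
```

>>> jog_arm(dp=[[-0.15,0,-0.26],[-0.5,0,-0.87],[-0.9,0,-1.56],[-1.3,0,-2.26],[-1.5,0,-2.6]], turn=[[0,-0.2,0],[0,-0.3,0],[0,-0.3,0],[0,-0.3,0],[0,-0.2,0]], claw=[-1,-1,-1,-1,-1])

```text
time_s: 26.45
position: [566.6, -173.4, 65.3]
tool_rot: [0.071, 0.963, -0.019, 0.259]
wrist_force: [-0.4, 0.1, -3.6]
finger_gap: 23.6
finger_force: 30.0
```

```bash
python3 - <<'E'
from h import *
look(amax=200);look(amax=200);st()
E
```

```text
t 26.5 top ball [ 626.6 -172.6  127.3] local -76.1 9.6 noseup [2.30000e-03 1.20000e-03 7.97638e+01]
t 26.55 top ball [ 626.7 -173.2  127.9] local -75.7 8.9 noseup [ 6.90000e-03 -6.00000e-04  8.10881e+01]
t 26.55 p [ 566.8 -173.4   65.3] yaw -8.37 noseup 30.13 roll -0.05 gap 23.4 ff 30.0 F [ 0.36  0.12 -3.13] T [0.08  0.751 0.044] Ty_tool [ 0.004  0.755 -0.054]
```

```bash
cat > plan.py <<'E'
from h import *
import json,sys
W=np.array([642.3,224.5])
def pose(s,lat=9.,d=60.):
    psi1=np.radians(25.);u=np.array([np.cos(psi1),np.sin(psi1)]);n=np.array([-u[1],u[0]])
    f=W-(d+198)*u-lat*n; p0=np.array([566.8,-173.4])
    r0,r1=np.hypot(*p0),np.hypot(*f);b0,b1=np.arctan2(p0[1],p0[0]),np.arctan2(f[1],f[0])
    r=r0+(r1-r0)*s;b=b0+(b1-b0)*s;psi=np.radians(-8.4)+(psi1-np.radians(-8.4))*s
    z=65.3+25*min(1,s/.3)
    return np.array([r*np.cos(b),r*np.sin(b),z]),Rt(psi,np.radians(30.1))
mj=lambda t:10*t**3-15*t**4+6*t**5
def table(k0,k1,N=80):
    P0,R0=pose(mj(k0/N));dp=[];tu=[]
    for k in range(k0+1,k1+1):
        P,Q=pose(mj(min(1,k/N)));a,b=delta(P,Q,P0,R0);dp.append(a.round(2).tolist());tu.append(b.round(2).tolist())
    print(json.dumps(dp));print(json.dumps(tu))
if __name__=='__main__':
    print(pose(1)[0]);table(int(sys.argv[1]),int(sys.argv[2]))
E
python3 plan.py 0 20; python3 plan.py 20 40; python3 plan.py 40 60;python3 plan.py 60 80
```

```text
[412.2761553  107.30771839  90.3       ]
[[0.0, 0.0, -0.0], [0.0, 0.0, -0.0], [0.0, 0.02, -0.01], [0.01, 0.04, -0.02], [0.01, 0.08, -0.03], [0.02, 0.13, -0.05], [0.04, 0.2, -0.08], [0.05, 0.3, -0.11], [0.07, 0.42, -0.16], [0.1, 0.56, -0.21], [0.13, 0.72, -0.28], [0.16, 0.92, -0.35], [0.2, 1.14, -0.44], [0.25, 1.4, -0.54], [0.31, 1.68, -0.65], [0.37, 1.99, -0.77], [0.44, 2.33, -0.91], [0.52, 2.7, -1.06], [0.6, 3.1, -1.22], [0.7, 3.52, -1.4]]
[[-0.0, -0.0, -0.0], [-0.0, 0.0, -0.0], [-0.01, -0.0, -0.01], [-0.02, -0.0, -0.03], [-0.04, -0.0, -0.06], [-0.06, -0.0, -0.11], [-0.1, 0.0, -0.17], [-0.14, -0.0, -0.25], [-0.2, -0.0, -0.34], [-0.27, -0.0, -0.46], [-0.35, -0.0, -0.6], [-0.45, -0.0, -0.77], [-0.56, -0.0, -0.96], [-0.68, 0.0, -1.17], [-0.82, 0.0, -1.41], [-0.97, -0.0, -1.67], [-1.14, 0.0, -1.96], [-1.32, -0.0, -2.28], [-1.52, -0.0, -2.62], [-1.73, -0.0, -2.99]]
[412.2761553  107.30771839  90.3       ]
[[0.08, 0.46, -0.18], [0.17, 0.95, -0.37], [0.27, 1.46, -0.58], [0.38, 1.99, -0.79], [0.5, 2.55, -1.03], [0.63, 3.12, -1.27], [0.77, 3.72, -1.53], [0.92, 4.33, -1.8], [1.08, 4.95, -2.08
[... 1731 characters left out ...]
45], [0.84, 2.03, -0.49], [0.91, 2.18, -0.53], [0.97, 2.3, -0.56], [1.01, 2.41, -0.59], [1.05, 2.49, -0.61], [1.09, 2.56, -0.63], [1.11, 2.62, -0.64], [1.13, 2.66, -0.65], [1.14, 2.68, -0.66], [1.15, 2.7, -0.67], [1.15, 2.71, -0.67], [1.16, 2.71, -0.67], [1.16, 2.71, -0.67]]
[[-0.21, -0.0, -0.37], [-0.41, 0.0, -0.71], [-0.6, -0.0, -1.03], [-0.76, 0.0, -1.32], [-0.92, 0.0, -1.58], [-1.06, 0.0, -1.82], [-1.18, -0.0, -2.03], [-1.29, 0.0, -2.22], [-1.38, -0.0, -2.39], [-1.46, 0.0, -2.53], [-1.53, 0.0, -2.65], [-1.59, 0.0, -2.74], [-1.64, 0.0, -2.82], [-1.67, 0.0, -2.88], [-1.7, 0.0, -2.93], [-1.72, 0.0, -2.96], [-1.73, 0.0, -2.98], [-1.73, 0.0, -2.99], [-1.73, -0.0, -2.99], [-1.73, -0.0, -2.99]]
```

>>> jog_arm(dp=[[0.0,0.02,-0.01],[0.01,0.04,-0.02],[0.01,0.08,-0.03],[0.02,0.13,-0.05],[0.04,0.2,-0.08],[0.05,0.3,-0.11],[0.07,0.42,-0.16],[0.1,0.56,-0.21],[0.13,0.72,-0.28],[0.16,0.92,-0.35],[0.2,1.14,-0.44],[0.25,1.4,-0.54],[0.31,1.68,-0.65],[0.37,1.99,-0.77],[0.44,2.33,-0.91],[0.52,2.7,-1.06],[0.6,3.1,-1.22],[0.7,3.52,-1.4]], turn=[[-0.01,0.1,-0.01],[-0.02,0.2,-0.03],[-0.04,0.25,-0.06],[-0.06,0.25,-0.11],[-0.1,0.25,-0.17],[-0.14,0.25,-0.25],[-0.2,0.25,-0.34],[-0.27,0.25,-0.46],[-0.35,0.25,-0.6],[-0.45,0.25,-0.77],[-0.56,0.25,-0.96],[-0.68,0.25,-1.17],[-0.82,0.25,-1.41],[-0.97,0.25,-1.67],[-1.14,0.25,-1.96],[-1.32,0.25,-2.28],[-1.52,0.25,-2.62],[-1.73,0.25,-2.99]], claw=[-1,-1,-1,-1,-1,-1,-1,-1,-1,-1,-1,-1,-1,-1,-1,-1,-1,-1])

```text
time_s: 28.35
position: [558.4, -136.0, 73.1]
tool_rot: [0.041, 0.965, -0.011, 0.257]
wrist_force: [0.7, 0.6, -2.4]
finger_gap: 23.6
finger_force: 30.0
```

```bash
python3 - <<'E'
from h import *
look(amax=200);st()
E
```

```text
t 28.4 top ball [ 618.1 -132.6  135. ] local -75.5 7.8 noseup [-3.60000e-03  4.00000e-04  8.70041e+01]
t 28.4 p [ 558.1 -135.3   73.1] yaw -4.89 noseup 29.78 roll 0.03 gap 23.3 ff 30.0 F [ 0.18  0.4  -2.27] T [ 0.084  0.719 -0.031] Ty_tool [-0.004  0.724  0.038]
```

>>> jog_arm(dp=[[0.08,0.46,-0.18],[0.17,0.95,-0.37],[0.27,1.46,-0.58],[0.38,1.99,-0.79],[0.5,2.55,-1.03],[0.63,3.12,-1.27],[0.77,3.72,-1.53],[0.92,4.33,-1.8],[1.08,4.95,-2.08],[1.25,5.58,-2.38],[1.44,6.23,-2.69],[1.71,6.88,-2.88],[2.01,7.54,-3.06],[2.32,8.2,-3.24],[2.64,8.86,-3.42],[2.97,9.52,-3.62],[3.32,10.18,-3.82],[3.67,10.83,-4.02],[4.04,11.48,-4.23],[4.4,12.12,-4.45]], turn=[[-0.23,-0.1,-0.39],[-0.47,-0.1,-0.81],[-0.73,-0.1,-1.25],[-1.0,-0.1,-1.72],[-1.28,-0.1,-2.21],[-1.58,-0.1,-2.72],[-1.89,-0.1,-3.25],[-2.2,-0.1,-3.8],[-2.54,-0.1,-4.37],[-2.88,-0.1,-4.96],[-3.22,-0.1,-5.56],[-3.58,-0.1,-6.18],[-3.95,-0.1,-6.81],[-4.32,-0.1,-7.45],[-4.7,-0.1,-8.11],[-5.08,-0.1,-8.77],[-5.47,-0.1,-9.43],[-5.86,-0.1,-10.1],[-6.25,-0.1,-10.78],[-6.64,-0.1,-11.46]], claw=[-1,-1,-1,-1,-1,-1,-1,-1,-1,-1,-1,-1,-1,-1,-1,-1,-1,-1,-1,-1])

```text
time_s: 30.4
position: [508.6, -9.8, 89.8]
tool_rot: [-0.07, 0.964, 0.019, 0.257]
wrist_force: [0.8, -0.2, -2.8]
finger_gap: 23.4
finger_force: 30.0
```

```bash
python3 - <<'E'
from h import *
look(amax=200);st()
E
```

```text
t 30.45 top ball [566.2   7.1 151.6] local -74.8 7.2 noseup [-4.300000e-03  1.400000e-03  1.038789e+02]
t 30.45 p [507.7  -8.8  89.5] yaw 8.37 noseup 29.86 roll 0.12 gap 23.9 ff 30.0 F [-0.6   1.95 -3.52] T [-0.038  0.791 -0.013] Ty_tool [-0.061  0.788  0.051]
```

>>> jog_arm(dp=[[0.24,0.71,-0.14],[0.5,1.41,-0.29],[0.75,2.1,-0.44],[1.02,2.77,-0.59],[1.29,3.42,-0.75],[1.56,4.07,-0.9],[1.84,4.69,-1.06],[2.12,5.29,-1.23],[2.4,5.87,-1.39],[2.67,6.43,-1.55],[2.95,6.97,-1.71],[3.22,7.49,-1.87],[3.49,7.98,-2.02],[3.76,8.45,-2.18],[4.01,8.9,-2.33],[4.26,9.32,-2.47],[4.5,9.71,-2.61],[4.73,10.08,-2.74],[4.96,10.43,-2.87],[5.17,10.75,-3.0]], turn=[[-0.39,-0.15,-0.68],[-0.78,-0.15,-1.35],[-1.17,-0.15,-2.02],[-1.56,-0.15,-2.69],[-1.94,-0.15,-3.35],[-2.32,-0.15,-4.0],[-2.69,-0.15,-4.64],[-3.06,-0.15,-5.28],[-3.42,-0.15,-5.89],[-3.76,-0.15,-6.5],[-4.11,-0.15,-7.08],[-4.44,-0.15,-7.65],[-4.76,-0.15,-8.2],[-5.06,-0.15,-8.74],[-5.36,-0.15,-9.25],[-5.64,-0.15,-9.74],[-5.91,-0.15,-10.2],[-6.17,-0.15,-10.64],[-6.41,-0.15,-11.06],[-6.64,-0.15,-11.46]], claw=[-1,-1,-1,-1,-1,-1,-1,-1,-1,-1,-1,-1,-1,-1,-1,-1,-1,-1,-1,-1])

```text
time_s: 32.45
position: [434.0, 87.6, 90.1]
tool_rot: [-0.181, 0.949, 0.049, 0.255]
wrist_force: [0.1, -0.0, -3.3]
finger_gap: 23.6
finger_force: 30.0
```

>>> jog_arm(dp=[[0.13,0.34,-0.08],[0.26,0.66,-0.15],[0.38,0.95,-0.22],[0.49,1.22,-0.28],[0.59,1.46,-0.34],[0.69,1.67,-0.4],[0.77,1.86,-0.45],[0.84,2.03,-0.49],[0.91,2.18,-0.53],[0.97,2.3,-0.56],[1.01,2.41,-0.59],[1.05,2.49,-0.61],[1.09,2.56,-0.63],[1.11,2.62,-0.64],[1.13,2.66,-0.65],[1.14,2.68,-0.66],[1.15,2.7,-0.67],[1.16,2.71,-0.67]], turn=[[-0.21,0,-0.37],[-0.41,0,-0.71],[-0.6,0,-1.03],[-0.76,0,-1.32],[-0.92,0,-1.58],[-1.06,0,-1.82],[-1.18,0,-2.03],[-1.29,0,-2.22],[-1.38,0,-2.39],[-1.46,0,-2.53],[-1.53,0,-2.65],[-1.59,0,-2.74],[-1.64,0,-2.82],[-1.67,0,-2.88],[-1.7,0,-2.93],[-1.72,0,-2.96],[-1.73,0,-2.98],[-1.73,0,-2.99]], claw=[-1,-1,-1,-1,-1,-1,-1,-1,-1,-1,-1,-1,-1,-1,-1,-1,-1,-1])

```text
time_s: 34.25
position: [411.9, 107.6, 90.2]
tool_rot: [-0.209, 0.943, 0.057, 0.253]
wrist_force: [-0.6, -0.7, -3.3]
finger_gap: 23.7
finger_force: 30.0
```

```bash
python3 - <<'E'
from h import *
look(amax=200,save_as='t6.png');st()
d=cam('top');img=d['image'].astype(int);s=arm.observe()
P=pts(d,np.ones((400,640),bool));v,k=np.nonzero(d['depth']>0);C=img[v,k]
m=(np.hypot(P[:,0]-642,P[:,1]-224)<70)&(C[:,0]-C[:,2]>40)&(P[:,2]>83)&(P[:,2]<97);print('cork',circ(P[m]),np.median(P[m,2]),m.sum())
M=R.from_quat(s['tool_rot']).as_matrix();u=-M[:2,0]/np.hypot(*M[:2,0]);n=np.array([-u[1],u[0]]);g=np.array(s['position'])[:2]
a=(P[:,:2]-g)@u;l=(P[:,:2]-g)@n;sat=C.max(1)-C.min(1)
e=(sat<35)&(np.abs(P[:,2]-104)<6)&(np.abs(l)<90)
h=[np.percentile(a[e&(l>q)&(l<q+20)],[2,98]).round(1) for q in range(-90,90,20)];print(h)
e2=(sat<35)&(np.abs(P[:,2]-104)<6)&(a>70)&(a<190);print('lat',np.percentile(l[e2],[1,99]))
w=(W:=np.array([642.3,224.5]))-g;print('wheel along',w@u,'lat',w@n)
E
```

```text
t 34.3 top ball [460.2 142.1 151.8] local -76.6 10.8 noseup [3.000000e-03 4.800000e-03 1.046198e+02]
t 34.3 p [411.8 107.7  90.1] yaw 24.95 noseup 30.08 roll 0.09 gap 23.4 ff 30.0 F [-0.24  0.52 -2.79] T [-0.277  0.662  0.028] Ty_tool [-0.038  0.717 -0.009]
cork [641.78665336 224.30315265  50.25013024] 90.47640672358875 813
[array([ 29.7, 189.9]), array([ 29.5, 191.1]), array([ 29.8, 191.6]), array([  2.8, 192.2]), array([  6.2, 193.5]), array([ -0.3, 193.5]), array([105.1, 193. ]), array([ 29.1, 191.7]), array([ 29.1, 190.6])]
lat [-98.0794365  97.6870958]
wheel along 258.2458284253065 lat 8.700217006894025
```

View pics/t6.png

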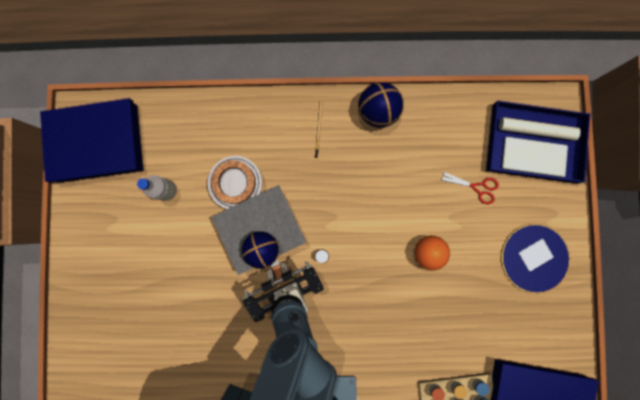

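The top picture shows the board at (258,230) with the ball at (260,250) near its rear, and its front edge just short of the ring at (234,183). The jar at (321,256) is untouched. Next I dock the front edge over the rim.

>>> jog_arm(dp=[[0,0,0],[-0.02,0,0.02],[-0.05,-0.01,0.06],[-0.11,-0.02,0.14],[-0.19,-0.04,0.24],[-0.3,-0.06,0.36],[-0.41,-0.08,0.5],[-0.54,-0.1,0.66],[-0.67,-0.12,0.82],[-0.78,-0.14,0.96],[-0.89,-0.16,1.08],[-0.97,-0.18,1.18],[-1.03,-0.19,1.26],[-1.06,-0.2,1.3],[-1.08,-0.2,1.32],[-1.08,-0.2,1.32]], turn=[[0,0,0],[0,0,0],[0,0,0],[0,0,0],[0,0,0],[0,0,0],[0,0,0],[0,0,0],[0,0,0],[0,0,0],[0,0,0],[0,0,0],[0,0,0],[0,0,0],[0,0,0],[0,0,0]], claw=[-1,-1,-1,-1,-1,-1,-1,-1,-1,-1,-1,-1,-1,-1,-1,-1])

```text
time_s: 35.95
position: [427.1, 112.6, 84.1]
tool_rot: [-0.209, 0.943, 0.057, 0.253]
wrist_force: [-0.9, -0.0, -3.3]
finger_gap: 23.6
finger_force: 30.0
```

```bash
python3 - <<'E'
from h import *
look(amax=200);look(amax=200);st()
g=np.array(arm.observe()['position'])[:2];u=np.array([np.cos(np.radians(24.95)),np.sin(np.radians(24.95))]);w=np.array([642,224.4])-g;print(w@u,w@[-u[1],u[0]])
E
```

```text
t 36.0 top ball [475.2 146.9 145.8] local -76.9 10.9 noseup [2.0000e-03 2.2000e-03 9.8334e+01]
t 36.05 top ball [475.3 147.  146.1] local -76.8 10.9 noseup [3.20000e-03 3.20000e-03 9.84978e+01]
t 36.05 p [427.2 112.6  84.2] yaw 24.94 noseup 30.08 roll 0.08 gap 23.6 ff 30.0 F [ 0.09 -0.67 -3.47] T [-0.241  0.645  0.044] Ty_tool [-0.069  0.687 -0.01 ]
241.96508304456466 10.751924382108058
```

>>> jog_arm(dp=[[-0.01,0,-0.02],[-0.03,0,-0.05],[-0.04,0,-0.07],[-0.05,0,-0.09],[-0.05,0,-0.09],[-0.05,0,-0.09],[-0.05,0,-0.09]], turn=[[0.08,0.2,-0.05],[0.17,0.45,-0.1],[0.17,0.7,-0.1],[0.17,0.9,-0.1],[0.17,0.9,-0.1],[0.17,0.9,-0.1],[0.17,0.9,-0.1]], claw=[-1,-1,-1,-1,-1,-1,-1])

```text
time_s: 36.75
position: [427.1, 112.6, 85.1]
tool_rot: [-0.21, 0.945, 0.054, 0.246]
wrist_force: [0.2, 0.1, -3.8]
finger_gap: 23.8
finger_force: 30.0
```

```bash
python3 - <<'E'
from h import *
look(amax=200);look(amax=200);look(amax=200);st()
E
```

```text
t 36.8 top ball [479.1 148.5 146.2] local -72.7 10.5 noseup [-1.41000e-02 -3.00000e-04  9.74803e+01]
t 36.85 top ball [479.7 149.3 145.9] local -71.8 10.9 noseup [-1.57000e-02 -1.30000e-03  9.74438e+01]
t 36.9 top ball [480.5 149.4 146. ] local -71.0 10.8 noseup [-1.37000e-02 -3.00000e-04  9.75001e+01]
t 36.9 p [427.1 112.6  85.1] yaw 25.06 noseup 29.18 roll -0.11 gap 23.3 ff 30.0 F [-0.21 -0.93 -2.66] T [-0.244  0.636  0.058] Ty_tool [-0.07   0.679 -0.028]
```

>>> jog_arm(dp=[[0,0,0],[0,0,0],[0,0,0],[0,0,0],[0,0,0],[0,0,0]], turn=[[0,0,0],[0,0,0],[0,0,0],[0,0,0],[0,0,0],[0,0,0]], claw=[-1,-1,-1,-1,-1,-1])

```text
time_s: 37.5
position: [427.1, 112.6, 85.2]
tool_rot: [-0.21, 0.945, 0.054, 0.246]
wrist_force: [-0.0, 0.4, -3.8]
finger_gap: 23.2
finger_force: 30.0
```

```bash
python3 - <<'E'
from h import *
look(amax=240);look(amax=240);st()
E
```

```text
t 37.55 top ball [492.9 155.1 145.8] local -57.4 10.7 noseup [-1.19000e-02 -2.20000e-03  9.75453e+01]
t 37.6 top ball [493.9 155.4 145.9] local -56.4 10.5 noseup [-1.32000e-02 -1.30000e-03  9.75916e+01]
t 37.6 p [427.1 112.6  85.2] yaw 25.06 noseup 29.18 roll -0.12 gap 23.6 ff 30.0 F [-0.38  0.03 -3.28] T [-0.246  0.632 -0.045] Ty_tool [-0.017  0.677  0.06 ]
```

>>> jog_arm(dp=[[-0.03,0,-0.05],[-0.06,0,-0.09],[-0.06,0,-0.09],[-0.06,0,-0.09],[-0.06,0,-0.09],[-0.06,0,-0.09],[-0.06,0,-0.09],[-0.06,0,-0.09]], turn=[[0,0.2,0],[0,0.35,0],[0,0.35,0],[0,0.35,0],[0,0.35,0],[0,0.35,0],[0,0.35,0],[0,0.35,0]], claw=[-1,-1,-1,-1,-1,-1,-1,-1])

```text
time_s: 38.4
position: [427.2, 112.6, 86.3]
tool_rot: [-0.21, 0.946, 0.053, 0.243]
wrist_force: [0.8, 0.3, -2.9]
finger_gap: 23.4
finger_force: 30.0
```

```bash
python3 - <<'E'
from h import *
look(amax=240);look(amax=240);st()
E
```

```text
t 38.45 top ball [528.1 171.3 145.7] local -18.8 10.4 noseup [-1.95000e-02 -1.00000e-04  9.78079e+01]
t 38.5 top ball [531.1 172.3 145.8] local -15.7 10.1 noseup [-1.98000e-02 -1.20000e-03  9.77156e+01]
t 38.5 p [427.3 112.6  86.3] yaw 25.06 noseup 28.84 roll -0.12 gap 23.7 ff 30.0 F [ 0.26  0.12 -2.75] T [-0.182  0.533  0.045] Ty_tool [-0.075  0.56  -0.012]
```

>>> jog_arm(dp=[[0.03,0,0.05],[0.05,0,0.09],[0.05,0,0.09],[0.05,0,0.09],[0.05,0,0.09],[0.05,0,0.09]], turn=[[0,-0.2,0],[0,-0.35,0],[0,-0.35,0],[0,-0.35,0],[0,-0.35,0],[0,-0.35,0]], claw=[-1,-1,-1,-1,-1,-1])

```text
time_s: 39.1
position: [427.1, 112.6, 85.2]
tool_rot: [-0.21, 0.945, 0.054, 0.246]
wrist_force: [-0.4, -0.6, -2.3]
finger_gap: 23.6
finger_force: 30.0
```

```bash
python3 - <<'E'
from h import *
look(amax=260);look(amax=260);st()
E
```

```text
t 39.15 top ball [572.5 191.3 144.7] local 30.0 9.7 noseup [-1.2400e-02 -3.0000e-04  9.7524e+01]
t 39.2 top ball [575.5 192.8 144.6] local 33.3 9.7 noseup [-1.62000e-02 -2.10000e-03  9.75336e+01]
t 39.2 p [427.2 112.6  85.2] yaw 25.06 noseup 29.18 roll -0.11 gap 23.2 ff 30.0 F [-0.9   0.08 -3.09] T [-0.228  0.686 -0.003] Ty_tool [-0.072  0.718  0.042]
```

>>> jog_arm(dp=[[0,0,0],[0,0,0],[0,0,0],[0,0,0],[0,0,0],[0,0,0],[0,0,0],[0,0,0],[0,0,0],[0,0,0]], turn=[[0,0,0],[0,0,0],[0,0,0],[0,0,0],[0,0,0],[0,0,0],[0,0,0],[0,0,0],[0,0,0],[0,0,0]], claw=[-1,-1,-1,-1,-1,-1,-1,-1,-1,-1])

```text
time_s: 40.2
position: [427.3, 112.6, 85.3]
tool_rot: [-0.21, 0.945, 0.054, 0.246]
wrist_force: [0.3, 0.5, -1.5]
finger_gap: 24.0
finger_force: 30.0
```

```bash
cat > b.py <<'E'
from h import *
def seat(sa=None):
    d=cam('top');hsv=cv2.cvtColor(d['image'],cv2.COLOR_RGB2HSV)
    P=pts(d,np.ones((400,640),bool));v,k=np.nonzero(d['depth']>0);H=hsv[v,k].astype(int)
    m=(np.hypot(P[:,0]-635,P[:,1]-222)<90)&(H[:,0]>100)&(H[:,0]<135)&(H[:,1]>90)&(P[:,2]>80)
    print('ball',sphere(P[m]).round(1) if m.sum()>50 else m.sum())
    if sa: save(d,sa)
seat('t7.png');seat();st()
E
python3 b.py
```

```text
ball [642.3 225.4 116.5]
ball [642.  225.2 116.5]
t 40.3 p [427.3 112.6  85.3] yaw 25.06 noseup 29.19 roll -0.12 gap 23.1 ff 30.0 F [-1.43 -0.33 -2.33] T [-0.099  0.44   0.018] Ty_tool [-0.093  0.44   0.031]
```

View pics/t7.png

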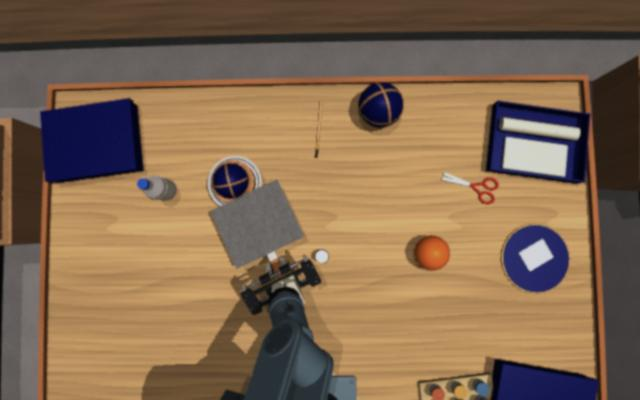

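The ball sits at (642, 225, 116.5), exactly on the ring seat; the picture shows it in the ring at (232,181). I withdraw the board straight back.

>>> jog_arm(dp=[[0.26,0,-0.15],[0.76,0,-0.48],[1.42,0,-1.14],[2.33,0,-1.99],[3.28,0,-2.75],[4.23,0,-3.51],[5.01,0,-3.95],[5.27,0,-4.09],[5.27,0,-4.09]], turn=[[0,0,0],[0,0,0],[0,0,0],[0,0,0],[0,0,0],[0,0,0],[0,0,0],[0,0,0],[0,0,0]], claw=[-1,-1,-1,-1,-1,-1,-1,-1,-1])

```text
time_s: 41.2
position: [367.2, 84.3, 95.4]
tool_rot: [-0.209, 0.945, 0.053, 0.246]
wrist_force: [-0.2, -0.2, -1.3]
finger_gap: 23.7
finger_force: 30.0
```

```bash
cat > p2.py <<'E'
from h import *
import json
s=arm.observe();p0=np.array(s['position']);M=R.from_quat(s['tool_rot']).as_matrix()
psi0=np.arctan2(-M[1,0],-M[0,0]);pit=np.arcsin(-M[2,0])
f=np.array([505,-162.]);psi1=np.radians(-8.4);mj=lambda t:10*t**3-15*t**4+6*t**5
r0,b0=np.hypot(*p0[:2]),np.arctan2(p0[1],p0[0]);r1,b1=np.hypot(*f),np.arctan2(f[1],f[0])
def pose(t):
    a=mj(min(1,t));q=mj(np.clip((t-.3)/.7,0,1))
    r=r0+(r1-r0)*q;b=b0+(b1-b0)*a
    return np.array([r*np.cos(b),r*np.sin(b),p0[2]]),Rt(psi0+(psi1-psi0)*a,pit)
P0,R0=pose(0);N=34
for k0,k1 in((0,17),(17,34)):
    P0,R0=pose(k0/N);o=[delta(*pose(k/N),P0,R0) for k in range(k0+1,k1+1)]
    print(json.dumps([a.round(1).tolist() for a,b in o]));print(json.dumps([b.round(1).tolist() for a,b in o]))
E
python3 - <<'E'
import b
from h import *
look(amax=200)
E
python3 p2.py
```

```text
ball [642.2 225.3 116.6]
ball [642.2 225.2 116.3]
t 41.3 p [367.7  84.5  95.4] yaw 25.04 noseup 29.2 roll -0.14 gap 23.6 ff 30.0 F [-0.3   0.25 -1.34] T [-0.104  0.479  0.029] Ty_tool [-0.109  0.479  0.026]
t 41.35 top ball [0. 0. 0.] local -503.9 79.0 noseup [ 2.100000e-03 -9.000000e-04  1.097831e+02]
[[0.0, -0.0, -0.0], [0.0, -0.0, -0.0], [0.0, -0.1, -0.0], [0.1, -0.3, -0.0], [0.1, -0.5, -0.1], [0.2, -0.8, -0.1], [0.2, -1.2, -0.1], [0.4, -1.7, -0.2], [0.5, -2.4, -0.3], [0.7, -3.0, -0.4], [0.9, -3.8, -0.5], [1.1, -4.7, -0.6], [1.3, -5.6, -0.7], [1.4, -6.7, -0.8], [1.4, -7.9, -0.8], [1.4, -9.1, -0.8], [1.3, -10.5, -0.7]]
[[0.0, 0.0, 0.0], [0.0, 0.0, 0.1], [0.1, -0.0, 0.2], [0.2, 0.0, 0.4], [0.4, 0.0, 0.7], [0.7, -0.0, 1.2], [1.0, 0.0, 1.8], [1.4, 0.0, 2.6], [2.0, 0.0, 3.5], [2.5, 0.0, 4.5], [3.2, 0.0, 5.7], [3.9, 0.0, 7.0], [4.7, -0.0, 8.4], [5.5, 0.0, 9.9], [6.4, 0.0, 11.4], [7.3, 0.0, 13.0], [8.2, -0.0, 14.6]]
[[-0.5, -1.3, 0.3], [-1.1, -2.7, 0.6], [-1.8, -4.2, 1.0], [-2.5, -5.6, 1.4], [-3.2, -7.1, 1.8], [-3.8, -8.5, 2.1], [-4.5, -9.9, 2.5], [-5.1, -11.2, 2.8], [-5.6, -12.3, 3.1], [-6.1, -13.3, 3.4], [-6.5, -14.2, 3.6], [-6.8, -14.8, 3.8], [-7.0, -15.3, 3.9], [-7.2, -15.6, 4.0], [-7.3, -15.8, 4.1], [-7.3, -15.9, 4.1], [-7.3, -15.9, 4.1]]
[[0.9, 0.0, 1.6], [1.8, 0.0, 3.2], [2.6, 0.0, 4.7], [3.5, 0.0, 6.2], [4.2, 0.0, 7.6], [5.0, -0.0, 8.9], [5.6, -0.0, 10.1], [6.2, 0.0, 11.1], [6.7, 0.0, 12.0], [7.1, -0.0, 12.8], [7.5, 0.0, 13.4], [7.7, -0.0, 13.9], [7.9, -0.0, 14.2], [8.1, -0.0, 14.4], [8.1, -0.0, 14.5], [8.2, -0.0, 14.6], [8.2, 0.0, 14.6]]
```

>>> jog_arm(dp=[[0.0,-0.1,0],[0.1,-0.3,0],[0.1,-0.5,-0.1],[0.2,-0.8,-0.1],[0.2,-1.2,-0.1],[0.4,-1.7,-0.2],[0.5,-2.4,-0.3],[0.7,-3.0,-0.4],[0.9,-3.8,-0.5],[1.1,-4.7,-0.6],[1.3,-5.6,-0.7],[1.4,-6.7,-0.8],[1.4,-7.9,-0.8],[1.4,-9.1,-0.8],[1.3,-10.5,-0.7]], turn=[[0.1,0,0.2],[0.2,0,0.4],[0.4,0,0.7],[0.7,0,1.2],[1.0,0,1.8],[1.4,0,2.6],[2.0,0,3.5],[2.5,0,4.5],[3.2,0,5.7],[3.9,0,7.0],[4.7,0,8.4],[5.5,0,9.9],[6.4,0,11.4],[7.3,0,13.0],[8.2,0,14.6]], claw=[-1,-1,-1,-1,-1,-1,-1,-1,-1,-1,-1,-1,-1,-1,-1])

```text
time_s: 42.85
position: [398.9, -17.6, 95.2]
tool_rot: [-0.069, 0.965, 0.017, 0.252]
wrist_force: [0.6, 0.5, -0.7]
finger_gap: 23.9
finger_force: 30.0
```

>>> jog_arm(dp=[[-0.5,-1.3,0.3],[-1.1,-2.7,0.6],[-1.8,-4.2,1.0],[-2.5,-5.6,1.4],[-3.2,-7.1,1.8],[-3.8,-8.5,2.1],[-4.5,-9.9,2.5],[-5.1,-11.2,2.8],[-5.6,-12.3,3.1],[-6.1,-13.3,3.4],[-6.5,-14.2,3.6],[-6.8,-14.8,3.8],[-7.0,-15.3,3.9],[-7.2,-15.6,4.0],[-7.3,-15.8,4.1],[-7.3,-15.9,4.1],[-7.3,-15.9,4.1],[-7.3,-15.9,4.1]], turn=[[0.9,0,1.6],[1.8,0,3.2],[2.6,0,4.7],[3.5,0,6.2],[4.2,0,7.6],[5.0,0,8.9],[5.6,0,10.1],[6.2,0,11.1],[6.7,0,12.0],[7.1,0,12.8],[7.5,0,13.4],[7.7,0,13.9],[7.9,0,14.2],[8.1,0,14.4],[8.1,0,14.5],[8.2,0,14.6],[8.2,0,14.6],[8.2,0,14.6]], claw=[-1,-1,-1,-1,-1,-1,-1,-1,-1,-1,-1,-1,-1,-1,-1,-1,-1,-1])

```text
time_s: 44.65
position: [503.9, -161.7, 95.4]
tool_rot: [0.071, 0.965, -0.02, 0.252]
wrist_force: [-0.5, 0.1, -1.8]
finger_gap: 23.7
finger_force: 30.0
```

```bash
python3 - <<'E'
from h import *
look(amax=200,save_as='t8.png');st()
E
```

```text
t 44.7 top ball [0. 0. 0.] local -657.1 86.5 noseup [ 3.400000e-03 -1.800000e-03  1.102163e+02]
t 44.7 p [ 503.9 -161.8   95.4] yaw -8.39 noseup 29.26 roll -0.17 gap 23.5 ff 30.0 F [-0.2  -0.42 -1.88] T [ 0.039  0.408 -0.01 ] Ty_tool [ 0.023  0.41  -0.003]
```

View pics/t8.png

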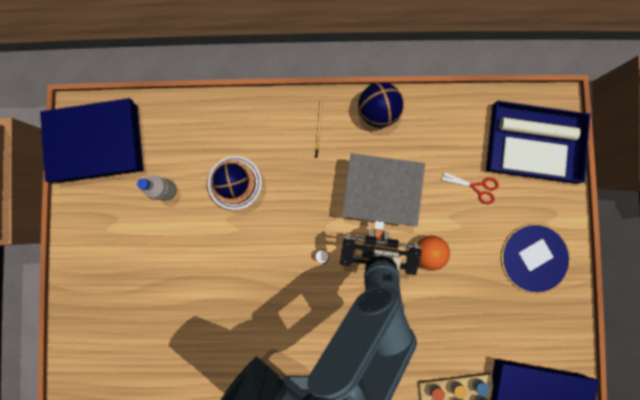

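>>> jog_arm(dp=[[-0.1,0.4,1.0],[-0.25,0.9,2.2],[-0.28,1.3,3.2],[-0.1,1.5,4.0],[0.45,1.5,4.9],[0.8,1.5,5.5],[1.08,1.5,6.04],[1.35,1.5,6.5],[1.52,1.5,6.83],[1.65,1.5,7.05],[1.75,1.5,7.22],[1.82,1.5,7.36],[1.86,1.5,7.43],[1.86,1.5,7.43]], turn=[[0,0,0],[0,0,0],[0,0,0],[0,0,0],[0,0,0],[0,0,0],[0,0,0],[0,0,0],[0,0,0],[0,0,0],[0,0,0],[0,0,0],[0,0,0],[0,0,0]], claw=[-1,-1,-1,-1,-1,-1,-1,-1,-1,-1,-1,-1,-1,-1])

```text
time_s: 46.1
position: [526.1, -150.1, 22.0]
tool_rot: [0.071, 0.965, -0.02, 0.252]
wrist_force: [-5.4, 1.3, 7.6]
finger_gap: 23.6
finger_force: 30.0
```

```bash
python3 - <<'E'
from h import *
look(amax=200);st()
E
```

```text
t 46.15 top ball [0. 0. 0.] local -677.4 71.9 noseup [ 1.14000e-02 -1.00000e-04  3.81522e+01]
t 46.15 p [ 526.1 -150.1   22. ] yaw -8.38 noseup 29.31 roll -0.18 gap 23.8 ff 30.0 F [-6.07  0.26  7.32] T [0.233 0.44  0.12 ] Ty_tool [-0.204  0.469 -0.025]
```

>>> jog_arm(dp=[[-0.02,0,-0.03],[-0.03,0,-0.05],[-0.03,0,-0.05],[-0.03,0,-0.05],[-0.03,0,-0.05],[-0.03,0,-0.05],[-0.03,0,-0.05],[-0.3,0,-0.5],[-0.9,0,-1.6],[-2,0,-3.6],[-3.4,0,-6.1],[-4.8,0,-8.6],[-5.6,0,-10],[-5.8,0,-10.4],[-5.8,0,-10.4]], turn=[[0,0.4,0],[0,0.7,0],[0,0.7,0],[0,0.7,0],[0,0.7,0],[0,0.7,0],[0,0.7,0],[0,0.7,0],[0,0.7,0],[0,0.7,0],[0,0.7,0],[0,0.7,0],[0,0.7,0],[0,0.7,0],[0,0.7,0]], claw=[-1,-1,-0.46,-0.4,-0.3,-0.15,0,0,0,0,0,0,0,0,0])

```text
time_s: 47.65
position: [526.1, -150.0, 141.0]
tool_rot: [0.071, 0.966, -0.02, 0.246]
wrist_force: [0.4, 0.8, -0.3]
finger_gap: 46.8
finger_force: 0.0
```

```bash
python3 - <<'E'
from h import *
import b
d=cam('top');save(d,'t9.png')
for c,t,xy in(('top','board',(640,-170)),('scene','glaze_jar',(446,-6)),('scene','water_bottle',(648,441)),('top','brush',(774,-7)),('top','scissors',(633,-470))):
    if c=='scene': d=cam('scene')
    else: d=cam('top')
    r=near(d,c,t,xy); print(t,None if r is None else (np.median(r[1],0).round(),np.percentile(r[1][:,2],[5,95]).round(1)))
big();st()
E
```

```text
ball [642.  225.7 116.6]
ball [642.4 225.3 116.6]
t 47.75 p [ 525.3 -149.4  139.4] yaw -8.43 noseup 28.47 roll -0.11 gap 46.5 ff 0.0 F [ 0.63  0.06 -0.5 ] T [ 0.023  0.226 -0.051] Ty_tool [0.033 0.227 0.04 ]
board (array([ 633., -166.,   37.]), array([32.2, 41.4]))
glaze_jar (array([447.,  -7.,  39.]), array([ 7.8, 48.3]))
water_bottle (array([646., 441., 122.]), array([ 20.9, 190.3]))
brush (array([801.,  -8.,   8.]), array([ 2. , 12.9]))
scissors (array([ 635., -471.,    8.]), array([ 1.7, 12.9]))
big [359.1, 83.3, 49.2, 44.2] [ 853.5 -182.5   65.6]
t 48.4 p [ 526.  -149.9  140.6] yaw -8.39 noseup 28.56 roll -0.17 gap 46.5 ff 0.0 F [ 0.35 -0.22 -0.1 ] T [ 0.081  0.231 -0.032] Ty_tool [-0.026  0.241  0.05 ]
```

View pics/t9.png

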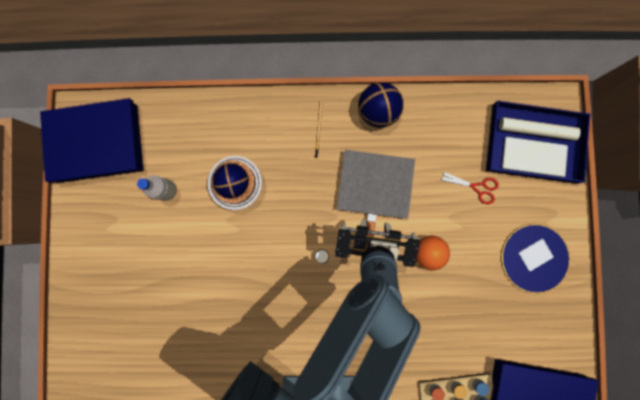

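```bash
python3 -c "
from workcell import arm
print(arm.job_done())"
```

```text
the job is handed in; nothing more can be done
None
```

The ball sits in the cork ring, measured on its seat, and the empty board lies flat near where it started, released and clear of the wheel. However, early on the handle slipped in the grip, the ball rolled on the board and probably bumped the unlisted larger blue ball, which now lies about 20 mm from its start; the listed bystanders I checked have not visibly moved.

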